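# Plug and cap a manifold block for storage

### The arm

A 6-joint arm with a two-finger parallel gripper is mounted at the origin on the work surface. World frame = base frame: x ahead of the robot, y to its left, z up, the work surface at z = 0. Lengths are in m, angles in rad, forces in N, time in s.
With the tool pointing down it reaches from about 0.35 to 0.8 m from the base axis. Payload 7.3 kg.
Tool frame: the origin (TCP) lies at the very end of the fingers, on their centre line; the grasp point (between the pads) lies 19 mm behind it; z points along the fingers, x is the direction in which the jaws open and shut, and the axes are right-handed (so a half turn about z gives the same grasp; the last joint's range is limited). The gripper opens to 85 mm and grips with 20 to 120 N. Pads are 22 mm wide; open, the fingers measure 114 mm over their backs; the gripper's body (76 mm by 85 mm) begins 54 mm behind the grasp point. The pads swing forward as they close: fully open they stand 13 mm farther back than shut.
Start: joints at [-1.269, 0.342, 1.524, -0, 1.275, -0.146], TCP at [0.227, -0.473, 0.231] pointing down, gripper open.
Joint ranges: [-2.53, 2.53], [-0.77, 2.02], [0.04, 2.7], [-1, 4.14], [0.28, 2.66], [-3.11, 3.11]. Speed limits (rad/s): [2.57, 2.57, 3.14, 3.14, 3.14, 3.14].

### API

Orientations are given as a rotation vector (axis times angle).
In Python, from rig import robot gives the robot as it stands. The module is installed in compiled form; this text tells all that it offers.
- The arm moves only by the tool step_arm, never from a script. Its argument "series" is a list of rows, each an object of numbers: "x", "y", "z": the shift along the tool's x, y, z in m; "wx", "wy", "wz": the turn, a rotation vector about the tool's x, y, z in degrees; "fingers": the opening in per cent of the stroke, from 0 (shut) to 100 (fully open). A call has 1 to 8 rows; each row shifts and turns the pose as measured when the row begins, along the tool's axes as they then stand; what a row does not reach is not made up. A row lasts 1/8 s, in which the tool goes at most 62.5 mm and 10.7 degrees, less where a joint would pass 70% of its speed; a pose out of reach is approached as far as the arm can. A call with a gripper value outside its range is refused whole. The fingers move at their own pace and stop on an object; "newtons" is the grip in N (left out, the last holds). Time passes only in rows, so rows that do not move let the fingers close. It gives the time, the measured TCP pose, the force and the opening at its end, in the units of the state.
- robot.get_state(): the state, without advancing time (a new reading comes with each control period).
- robot.snapshot(name): name is "scene" or "side" or "wrist"; returns a dict with "frame" (420x560x3 uint8, red, green, blue), "depth" (420x560 float32, m along the optical axis (not along the pixel's ray), 0 where there is no reading), "intrinsics" (3x3 intrinsics, pixels), "rvec" (rotation vector, rad) and "tvec" (3), from world to camera coordinates, as OpenCV has them. Camera axes: x right, y down, z forward; pixel columns grow to the right and rows downward; lengths in m; the calibration is good to about 2 mm. The wrist camera is an equidistant fisheye: a pixel r from the principal point sees the ray r / f radians off the axis. A picture is of the moment at which its call begins.
- robot.hand_in(): hands the job in, once; it reports no verdict.
Trained networks look in the newest picture that a camera, given by its name, has taken for a name from the list of things; names that differ only in an ending like _2 or _b are one class to them, and where a whole thing is asked for, a point or a joint stands for the part that bears it (a point fixed in the world has none). Each returns a list of dicts, best first, with "score" (0 to 1); they miss things now and then, are a little off and sometimes report something else, mostly with a low value. They report only what shows in the picture. A call takes as long as a camera call. They do not tell look-alikes from the thing itself.
- robot.regions_of(query, camera): "mask" (420x560 bool, what is visible of it) and "rect" ([left, top, right, bottom] in pixels, round what is visible of it).
The state is a dict: "t": time; "joints": joint angles; "dq": joint speeds; "effort": joint torques, N m; "eef_pos": TCP position; "tool_rot": TCP orientation; "force": force on the tool from outside, world axes, zero at the start; "ft_torque": the same for the moment, N m; "finger_gap": opening from 0.0 (shut) to 1.0 (fully open).
Only numpy, scipy, OpenCV 4.12 (cv2) and the standard library are available. Lean on these libraries where they do the work, as an engineer would, in place of code of your own. Each camera call takes 0.05 s, during which the arm holds its last target.

### The job

Close off the aluminium manifold block for storage: put the red plug fully home in the port marked with one dot and let go of it, then do the same with the yellow plug in the port marked with two dots, and last fit the blue cap over the stud and press it straight down until it clicks. Do not stop at the click: keep pressing firmly so that the sprung black seat ring under the cap stays pushed well down, and finish like that, with the gripper still on the cap and pressing. Leave the other things on the bench where they are.

Things in the scene. Friction and masses are not known exactly. Their poses are not given: they have to be found in the camera images.
- block: aluminium manifold block fixed to the bench, 90 x 220 x 36 mm (x, y, z), origin at the centre of its underside. Along its y axis stand, on x = 0: port one (y = +80 mm), port two (y = +22 mm) and the stud (y = -62 mm). Black dots on the top, on the block's -x side, number the ports
- port1 (a point): centre of the mouth of the port with one dot, on the block's top face (36 mm above the bench): a round hole 24 mm wide, 26 mm deep, with a 2 mm chamfer; z up
- port2 (a point): centre of the mouth of the port with two dots, same size
- stud (a point): foot of the upright steel stud, on the block's top face, on the stud's axis; z up. The stud is 19.6 mm across and 34 mm tall with a tapered tip. Four brass sprung detent balls stand out of it to 26 mm across, centred 18 mm above the block's top
- red_plug_center (a point): red plastic plug standing stem down on the bench: a round head 30 mm across and 32 mm tall on a stem 22 mm across and 20 mm long with a tapered foot; 52 mm tall, about 50 g. This point is its centre, 26 mm above its foot and 6 mm above the head's underside; z points up from stem to head. When home in a port the head's underside rests on the block, so grip the upper half of the head and keep the fingertips clear of the block. It goes into port one.
- yellow_plug_center (a point): yellow plastic plug standing stem down on the bench: a round head 30 mm across and 32 mm tall on a stem 22 mm across and 20 mm long with a tapered foot; 52 mm tall, about 50 g. This point is its centre, 26 mm above its foot and 6 mm above the head's underside; z points up from stem to head. When home in a port the head's underside rests on the block, so grip the upper half of the head and keep the fingertips clear of the block. It goes into port two.
- cap_center (a point): centre (29.5 mm above its rim) of the blue cap, 59 mm tall, about 40 g, standing mouth down: a hollow body 46 mm across and 35 mm tall, with a round grip 26 mm across and 24 mm tall on top. The flat shoulder, 10 mm wide, around the grip is 35 mm above the rim, where fingertips that hold the grip can push. z points up from mouth to grip
- cap_mouth (a point): centre of the cap's open lower rim; mouth 22 mm wide. On the stud the cap first rests on the balls, rim about 23 mm above the block's top; pushing takes 8 to 14 N over the next 5 mm, then the force drops and the balls pull the cap down (up to 10 N) over about 4 mm: the click. At about 10 mm the rim meets the seat ring; pressing on drives the ring down to a hard stop at 5 mm
- seat (a joint): how far the sprung black seat ring (42 mm across, around the stud's foot, top 10 mm above the block's top at rest) is pushed down, m: 0 at rest, 0.005 at its stop. Spring 2.5 N per mm. A latched cap alone leaves it under 1 mm down
- bush: flanged steel bush, 42 mm across and 30 mm tall, standing on the bench; a bystander, to be left alone. Origin at the centre of its underside
- collar: brass ring, 36 mm across and 20 mm tall, lying flat; a bystander, to be left alone. Origin at the centre of its underside
- wrench: steel wrench lying flat; a bystander, to be left alone. Origin at the centre of its underside (middle of its length)
- bottle: amber bottle, 60 mm across and 140 mm tall; a bystander, to be left alone. Origin at the centre of its underside
- jar: glass jar, 64 mm across and 80 mm tall; a bystander, to be left alone. Origin at the centre of its underside
- bearing: dark steel ring, 52 mm across and 15 mm tall, lying flat; a bystander, to be left alone. Origin at the centre of its underside
Not all that is in view belongs to the job. What is meant by the part that bears yellow_plug_center is not turquoise, and is the smaller of those in its own colour.

How it is judged:
By the outcome, as a careful person would: the job done as asked, in the order asked, and still so for the second after the job is handed in, while the arm keeps its last pose, push and grip.
It also fails if it takes over 72 s, if anything falls off the work surface, if the arm or the gripper's body presses on something with over 40 N, if the wrist force passes 120 N, or if a joint passes its speed limit or range.

## Working session

There is one attempt and no reset: what is moved stays moved. The work goes in short steps, Python scripts to look and compute and a tool call to move; the robot and the scene stay as the last step left them, time stands still between calls to the robot, and variables do not carry over. Pictures are saved under pics/ and viewed, and the job is handed in when it is done.

Besides the shell and the picture viewer there is one more tool, called by a JSON object that holds its "op" and its "data", one argument or row to a line. step_arm: Moves the arm, as the interface text tells. Its arguments: {"type":"object","properties":{"series":{"type":"array","items":{"type":"object","properties":{"x":{"type":"number"},"y":{"type":"number"},"z":{"type":"number"},"wx":{"type":"number"},"wy":{"type":"number"},"wz":{"type":"number"},"fingers":{"type":"number"}}}},"newtons":{"type":"number"}},"required":["series"]}

```bash
ls; mkdir -p pics; cat > h.py <<'E'
import numpy as np, cv2
from rig import robot
def snap(c,name=None):
    s=robot.snapshot(c)
    if name: cv2.imwrite(f'pics/{name}.png',s['frame'][:,:,::-1])
    return s
def cloud(s):
    K=s['intrinsics'];R=cv2.Rodrigues(np.array(s['rvec'],float))[0];t=np.array(s['tvec']).ravel()
    d=s['depth'];v,u=np.mgrid[:d.shape[0],:d.shape[1]]
    p=np.stack([(u-K[0,2])/K[0,0]*d,(v-K[1,2])/K[1,1]*d,d],-1)
    return (p-t)@R
def proj(s,P):
    return cv2.projectPoints(np.array(P,float).reshape(-1,1,3),np.array(s['rvec'],float),np.array(s['tvec'],float),np.array(s['intrinsics'],float),None)[0].reshape(-1,2)
E
python3 - <<'E'
from h import *
np.set_printoptions(precision=4,suppress=True)
for c in ['scene','side','wrist']:
    s=snap(c,c+'0'); print(c,s['intrinsics'].tolist(),np.ravel(s['rvec']),np.ravel(s['tvec']))
    np.savez(f'{c}0.npz',**s)
    for q in ['block','red_plug_center','yellow_plug_center','cap_center','bush','jar','bottle']:
        for r in robot.regions_of(q,c): print(q,round(r['score'],2),r['rect'])
st=robot.get_state(); print(st)
E
```

```text
pics
scene [[440.3163562380261, 0.0, 274.3478214310999], [0.0, 440.3163562380261, 205.5102710210859], [0.0, 0.0, 1.0]] [ 1.2346  2.4273 -0.8597] [ 0.3468 -0.3661  1.3729]
block 0.59 [200.7, 185.0, 300.6, 249.8]
red_plug_center 0.81 [382.2, 226.7, 400.2, 244.8]
red_plug_center 0.52 [200.7, 187.9, 303.2, 249.3]
yellow_plug_center 0.69 [219.1, 120.8, 234.3, 146.2]
yellow_plug_center 0.48 [208.5, 115.6, 217.8, 132.6]
yellow_plug_center 0.44 [187.5, 109.3, 200.4, 125.5]
cap_center 0.76 [292.6, 150.8, 308.4, 175.4]
bush 0.8 [348.3, 190.1, 366.5, 211.1]
bush 0.57 [372.6, 271.6, 411.7, 350.3]
jar 0.84 [142.8, 160.6, 169.5, 196.8]
bottle 0.74 [324.5, 264.2, 357.7, 317.0]
side [[489.2052349864584, 0.0, 273.10603788551754], [0.0, 489.2052349864584, 213.45158461743844], [0.0, 0.0, 1.0]] [ 0.2536 -2.7045  1.4523] [0.5871 0.1235 1.2231]
block 0.95 [238.2, 188.9, 272.3, 252.7]
red_plug_center 0.56 [283.1, 289.5, 299.0, 312.7]
yellow_plug_center 0.86 [319.3, 170.5, 334.9, 195.4]
yellow_plug_center 0.56 [330.5, 165.4, 340.9, 179.4]
cap_center 0.65 [322.4, 216.4, 342.1, 241.4]
bush 0.61 [316.9, 265.2, 335.5, 285.7]
bush 0.23 [329.4, 204.8, 342.0, 212.8]
jar 0.97 [247.5, 153.2, 266.2, 183.5]
bottle 0.59 [186.0, 244.2, 215.6, 304.3]
wrist [[325.19226210127806, 0.0, 278.1844081379638], [0.0, 325.19226210127806, 206.73930665486768], [0.0, 0.0, 1.0]] [-2.4104  1.5165  0.2561] [-0.5255 -0.0423  0.3802]
{'t': 1.2, 'joints': array([-1.269 ,  0.342 ,  1.5241,  0.    ,  1.2754, -0.146 ]), 'dq': array([ 0.0001,  0.001 ,  0.0003,  0.0005, -0.0011,  0.0001]), 'effort': array([  0.0009, -43.3569, -24.6269,  -0.0001,   0.0003,  -0.    ]), 'eef_pos': array([ 0.2273, -0.4732,  0.2313]), 'tool_rot': array([ 2.6592, -1.6727,  0.0001]), 'force': array([ 0.1642, -0.9821, -0.2876]), 'ft_torque': array([-0.0059,  0.0023,  0.0144]), 'finger_gap': 0.9989686107070632}
```

View images.

```bash
python3 - <<'E'
import cv2
a=cv2.imread('pics/scene0.png');cv2.imwrite('pics/s0a.png',cv2.resize(a[95:365,120:430],(800,697),interpolation=3)[:600])
b=cv2.imread('pics/side0.png');cv2.imwrite('pics/d0a.png',cv2.resize(b[130:330,170:400],(690,600),interpolation=3))
E
```

```text
(no output)
```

View pics/s0a.png

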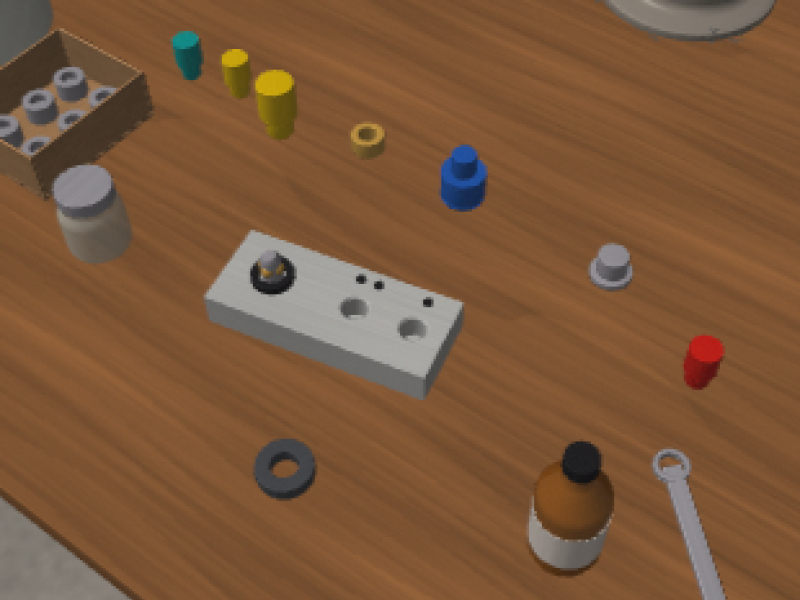

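View pics/d0a.png

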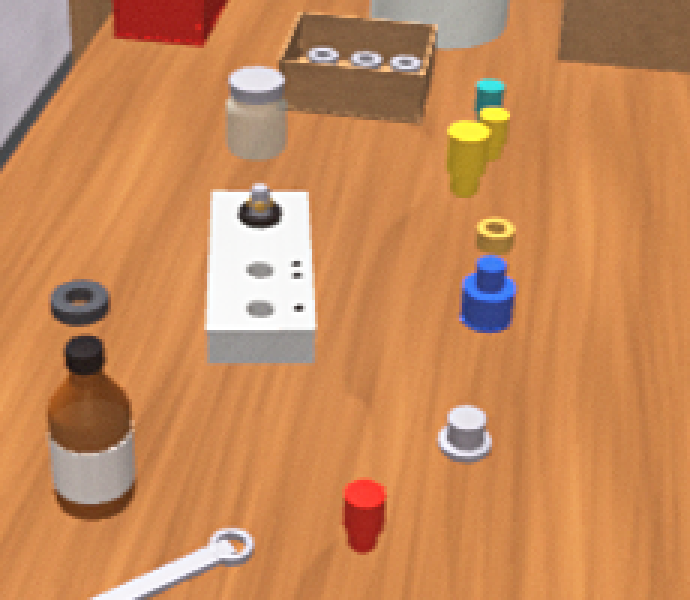

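View pics/scene0.png

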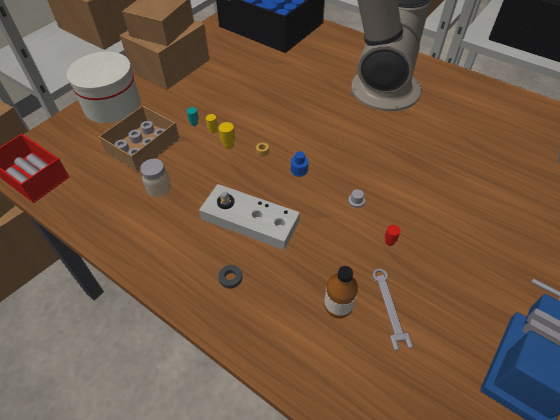

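View pics/wrist0.png

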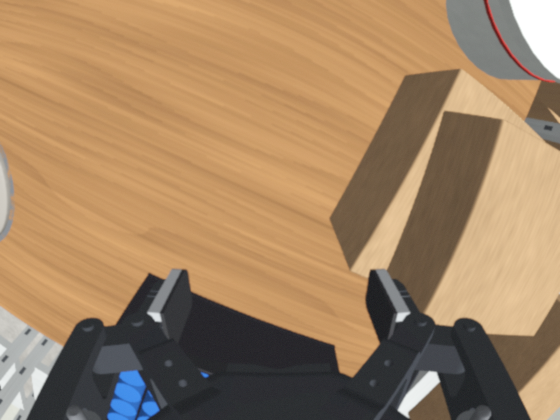

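```bash
python3 - <<'E'
from h import *
np.set_printoptions(precision=4,suppress=True)
for c in ['scene','side']:
    s=dict(np.load(c+'0.npz')); C=cloud(s); f=s['frame'].astype(int)
    hsv=cv2.cvtColor(s['frame'],cv2.COLOR_RGB2HSV)
    cam=-cv2.Rodrigues(s['rvec'])[0].T@s['tvec'].ravel(); print(c,'cam',cam)
    rng={'red':((0,200,80),(6,255,255)),'yellow':((24,180,80),(32,255,255)),'blue':((105,180,60),(120,255,255)),'teal':((80,150,60),(98,255,255)) }
    for k,(lo,hi) in rng.items():
        m=cv2.inRange(hsv,lo,hi); 
        n,l,stt,cen=cv2.connectedComponentsWithStats(m)
        for i in range(1,n):
            if stt[i,4]<40: continue
            P=C[(l==i)&(s['depth']>0)]
            P=P[(P[:,2]<0.12)&(P[:,2]>-.02)]
            if len(P)<25: continue
            zt=np.percentile(P[:,2],95)
            T=P[P[:,2]>zt-0.006]
            print(k,stt[i],'ztop',zt,'topc',T.mean(0),(T.min(0)+T.max(0))/2, T.max(0)-T.min(0),len(T))
    # block top
    for q in ['block']:
        m=np.zeros(f.shape[:2],bool)
        z=(abs(C[...,2]-.036)<.006)&(hsv[...,1]<60)&(s['depth']>0)
        n,l,stt,cen=cv2.connectedComponentsWithStats(z.astype(np.uint8))
        for i in range(1,n):
            if stt[i,4]>500:
                P=C[l==i]; print('block',stt[i],cv2.minAreaRect((P[:,:2]*1000).astype(np.float32)),np.median(P[:,2]))
E
```

```text
scene cam [1.1174 0.4089 0.8505]
red [   0  134   69   69 1697] ztop 0.0693334450866711 topc [ 0.8601 -0.5581  0.068 ] [ 0.8709 -0.5795  0.0687] [0.11   0.1663 0.0104] 288
red [385 225  15  20 221] ztop 0.05229183535380682 topc [0.5135 0.2756 0.0502] [0.5123 0.2756 0.0498] [0.0288 0.0277 0.0065] 119
yellow [206 114  10  19 133] ztop 0.05267415170659129 topc [ 0.464  -0.3078  0.0504] [ 0.4633 -0.3088  0.0507] [0.0281 0.0296 0.0075] 63
yellow [219 122  15  27 283] ztop 0.07180333507448253 topc [ 0.4856 -0.231   0.07  ] [ 0.4848 -0.2321  0.07  ] [0.0376 0.0398 0.008 ] 121
blue [243   0  63  15 487] ztop 0.11962103135284258 topc [-0.047  -0.4595  0.1168] [-0.0638 -0.4721  0.1168] [0.1271 0.1667 0.0063] 91
blue [291 152  17  24 313] ztop 0.0585459599009172 topc [ 0.448  -0.021   0.0572] [ 0.4461 -0.0208  0.0567] [0.0235 0.0236 0.008 ] 60
teal [187 107  11  19 145] ztop 0.052868287492068324 topc [ 0.4723 -0.3719  0.0509] [ 0.472  -0.3728  0.0508] [0.0299 0.0284 0.0074] 58
block [ 199  184  101   59 2625] ((648.9918212890625, -26.22002410888672), (93.85689544677734, 221.1506805419922), 11.7
[... 339 characters left out ...]
ow [320 166  20  11 105] ztop 0.07472241305642642 topc [ 0.4809 -0.2314  0.0723] [ 0.4811 -0.2325  0.0729] [0.0364 0.0381 0.0064] 68
blue [ 482  120   78   33 1671] ztop 0.11923506110294851 topc [-0.1004 -0.5369  0.1166] [-0.1063 -0.548   0.1166] [0.2187 0.2306 0.0068] 333
blue [325 222  16   9  72] ztop 0.03883554685458588 topc [ 0.4434 -0.0144  0.0361] [ 0.4433 -0.0173  0.04  ] [0.0403 0.0381 0.0138] 71
teal [330 157   7   8  48] ztop 0.05452579125833445 topc [ 0.468  -0.3688  0.0526] [ 0.4686 -0.3685  0.0523] [0.0206 0.0282 0.0063] 29
block [ 239  194   36   49 1440] ((646.5938110351562, -26.249183654785156), (89.50914001464844, 227.63320922851562), 11.860743522644043) 0.03672944778499296
```

Candidates, in scene pixels:
- **Yellow plug:** small yellow (212,123), big yellow (227,134) and turquoise (193,116). I choose the small yellow one.
- **Red plug:** only (392,235). The red tray at the left is not a plug.
- **Cap:** only (300,163).

In the crop, the one-dot port is at the end nearest the red plug and the stud is at the far end.

{"op": "step_arm", "data": {
  "series": [
    {"x": -0.03, "y": -0.054},
    {"x": -0.03, "y": -0.054},
    {"x": -0.03, "y": -0.054},
    {"x": -0.03, "y": -0.054},
    {"x": -0.03, "y": -0.054},
    {"x": -0.03, "y": -0.054},
    {"x": -0.03, "y": -0.054},
    {"x": -0.03, "y": -0.054}
  ]
}}

```text
invalid input at $.series[0]: expected keys x, y, z, wx, wy, wz, fingers
```

{"op": "step_arm", "data": {
  "series": [
    {"wz": -9.5},
    {"wz": -9.5},
    {"wz": -9.5},
    {"wz": -9.5},
    {"wz": -9.5},
    {"wz": -9.5},
    {"wz": -9.5},
    {"wz": -9.5}
  ]
}}

```text
invalid input at $.series[0]: expected keys x, y, z, wx, wy, wz, fingers
```

```bash
cat >> h.py <<'E'
from scipy.spatial.transform import Rotation as Ro
def toolang(st):
    R=Ro.from_rotvec(st['tool_rot']).as_matrix(); return R
def go(target,yaw=None,st=None):
    "print tool-frame shift to target TCP; yaw deg of tool x"
    st=st or robot.get_state(); R=toolang(st); d=np.array(target)-st['eef_pos']
    print('t',round(st['t'],2),'tcp',st['eef_pos'].round(4),'F',st['force'].round(1),'gap',round(st['finger_gap'],3))
    print('tilt',(R[:2,2]).round(4),'yaw',round(np.degrees(np.arctan2(R[1,0],R[0,0])),2))
    print('tool shift',(R.T@d).round(4))
    if yaw is not None:
        Rt=Ro.from_euler('z',yaw,degrees=True).as_matrix()@np.diag([1,-1,-1.])
        print('turn deg',np.degrees(Ro.from_matrix(R.T@Rt).as_rotvec()).round(2))
def wcloud(s):
    K=s['intrinsics'];R=cv2.Rodrigues(np.array(s['rvec'],float))[0];t=np.array(s['tvec']).ravel()
    d=s['depth'];v,u=np.mgrid[:d.shape[0],:d.shape[1]]
    x=(u-K[0,2])/K[0,0];y=(v-K[1,2])/K[1,1];r=np.hypot(x,y)+1e-9;k=np.tan(np.minimum(r,1.5))/r
    p=np.stack([x*k*d,y*k*d,d],-1)
    return (p-t)@R
def wray(s,uv):
    K=s['intrinsics'];R=cv2.Rodrigues(np.array(s['rvec'],float))[0];t=np.array(s['tvec']).ravel()
    uv=np.atleast_2d(uv).astype(float);a=(uv-K[:2,2])/K[0,0];r=np.linalg.norm(a,axis=1,keepdims=True)+1e-9
    d=np.hstack([a/r*np.sin(r),np.cos(r)]);return -R.T@t,d@R
def wplane(s,uv,z):
    c,d=wray(s,uv);return c+d*((z-c[2])/d[:,2:3])
E
python3 - <<'E'
from h import *
np.set_printoptions(precision=4,suppress=True)
s=snap('wrist','w1');np.savez('w1.npz',**s); go([.56,-.02,.23],11.8)
st=robot.get_state();R=toolang(st)
Rc=cv2.Rodrigues(s['rvec'])[0]; c=-Rc.T@s['tvec'].ravel()
print('cam in tool',R.T@(c-st['eef_pos']));print('cam axes in tool',(Rc@R).T)
E
```

```text
t 1.25 tcp [ 0.2273 -0.4732  0.2313] F [ 0.3 -0.4  0.4] gap 1.002
tilt [ 0.     -0.0001] yaw -64.35
tool shift [-0.2645 -0.4961  0.0013]
turn deg [  0.    -0.   -76.15]
cam in tool [ 0.0006 -0.0847 -0.1416]
cam axes in tool [[ 1.     -0.     -0.0004]
 [ 0.0002  0.9447  0.328 ]
 [ 0.0004 -0.328   0.9447]]
```

View pics/w1.png

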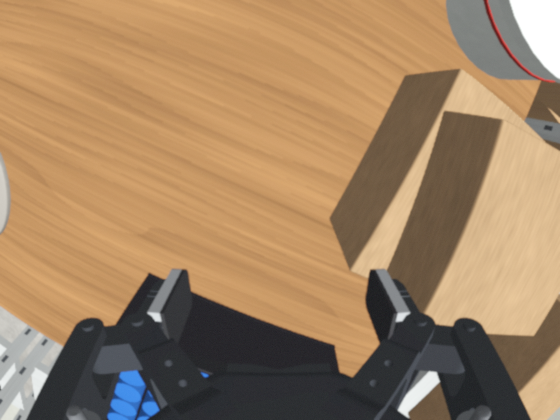

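{"op": "step_arm", "data": {
  "series": [
    {"x": -0.03, "y": -0.054, "z": 0, "wx": 0, "wy": 0, "wz": 0, "fingers": 100},
    {"x": -0.03, "y": -0.054, "z": 0, "wx": 0, "wy": 0, "wz": 0, "fingers": 100},
    {"x": -0.03, "y": -0.054, "z": 0, "wx": 0, "wy": 0, "wz": 0, "fingers": 100},
    {"x": -0.03, "y": -0.054, "z": 0, "wx": 0, "wy": 0, "wz": 0, "fingers": 100},
    {"x": -0.03, "y": -0.054, "z": 0, "wx": 0, "wy": 0, "wz": 0, "fingers": 100},
    {"x": -0.03, "y": -0.054, "z": 0, "wx": 0, "wy": 0, "wz": 0, "fingers": 100},
    {"x": -0.03, "y": -0.054, "z": 0, "wx": 0, "wy": 0, "wz": 0, "fingers": 100},
    {"x": -0.03, "y": -0.054, "z": 0, "wx": 0, "wy": 0, "wz": 0, "fingers": 100}
  ]
}}

```text
t: 2.25
eef_pos: [0.5175, -0.0678, 0.2317]
tool_rot: [2.65, -1.685, 0.009]
force: [2.1, -0.5, 0.7]
finger_gap: 1.0
```

{"op": "step_arm", "data": {
  "series": [
    {"x": 0, "y": 0, "z": 0, "wx": 0, "wy": 0, "wz": -9.5, "fingers": 100},
    {"x": 0, "y": 0, "z": 0, "wx": 0, "wy": 0, "wz": -9.5, "fingers": 100},
    {"x": 0, "y": 0, "z": 0, "wx": 0, "wy": 0, "wz": -9.5, "fingers": 100},
    {"x": 0, "y": 0, "z": 0, "wx": 0, "wy": 0, "wz": -9.5, "fingers": 100},
    {"x": 0, "y": 0, "z": 0, "wx": 0, "wy": 0, "wz": -9.5, "fingers": 100},
    {"x": 0, "y": 0, "z": 0, "wx": 0, "wy": 0, "wz": -9.5, "fingers": 100},
    {"x": 0, "y": 0, "z": 0, "wx": 0, "wy": 0, "wz": -9.5, "fingers": 100},
    {"x": 0, "y": 0, "z": 0, "wx": 0, "wy": 0, "wz": -9.5, "fingers": 100}
  ]
}}

```text
t: 3.25
eef_pos: [0.5198, -0.0621, 0.2311]
tool_rot: [3.114, 0.385, 0.006]
force: [-0.6, -0.2, -0.4]
finger_gap: 1.003
```

```bash
python3 - <<'E'
from h import *
np.set_printoptions(precision=4,suppress=True)
s=snap('wrist','w2');np.savez('w2.npz',**s); go([.60,.03,.23],11.8)
E
```

```text
t 3.3 tcp [ 0.5198 -0.0621  0.2311] F [ 0.   0.7 -0.5] gap 0.999
tilt [ 0.0042 -0.003 ] yaw 14.46
tool shift [ 0.1007 -0.0691  0.0012]
turn deg [ 0.22 -0.19  2.66]
```

View pics/w2.png

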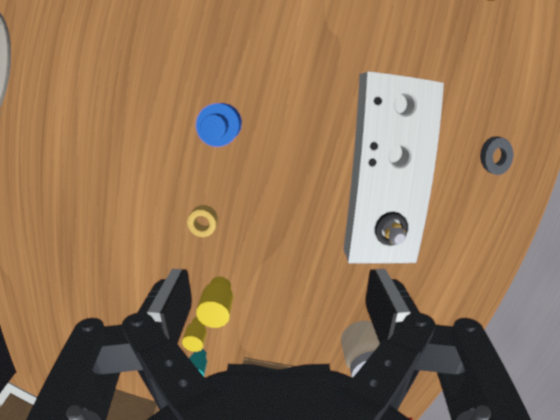

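```bash
cat >> h.py <<'E'
def blockfit(s,C):
    hsv=cv2.cvtColor(s['frame'],cv2.COLOR_RGB2HSV)
    z=(abs(C[...,2]-.036)<.004)&(s['depth']>0)&(C[...,0]>.5)&(C[...,1]>-.17)&(C[...,1]<.15)
    n,l,stt,cen=cv2.connectedComponentsWithStats(z.astype(np.uint8))
    i=1+np.argmax(stt[1:,4]);P=C[l==i];print('block',stt[i],cv2.minAreaRect((P[:,:2]*1000).astype(np.float32)),np.median(P[:,2]))
E
python3 - <<'E'
from h import *
np.set_printoptions(precision=4,suppress=True)
s=dict(np.load('w2.npz'));C=wcloud(s)
blockfit(s,C)
print(wplane(s,[(366,72),(443,82),(416,263),(347,262)],.036).round(4))
print('ports approx',wplane(s,[(403,104),(399,155)],.036))
hsv=cv2.cvtColor(s['frame'],cv2.COLOR_RGB2HSV)
m=cv2.inRange(hsv,(105,150,40),(125,255,255))>0
m[:,:150]=0;m[200:]=0
P=C[m];T=P[P[:,2]>.052];S=P[(P[:,2]>.03)&(P[:,2]<.04)]
for X in (T,S): print('cap',(X.min(0)+X.max(0))/2,X.max(0)-X.min(0),cv2.minEnclosingCircle((X[:,:2]*1000).astype(np.float32)),np.median(X[:,2]))
# rectified top view of block plane
xs=np.linspace(.56,.74,360);ys=np.linspace(.12,-.17,580)
X,Y=np.meshgrid(xs,ys)
R=cv2.Rodrigues(s['rvec'])[0]
p=np.stack([X,Y,np.full_like(X,.036)],-1)@R.T+s['tvec'].ravel()
th=np.arctan2(np.hypot(p[...,0],p[...,1]),p[...,2]);ph=np.arctan2(p[...,1],p[...,0]);K=s['intrinsics']
im=cv2.remap(s['frame'],(K[0,2]+K[0,0]*th*np.cos(ph)).astype(np.float32),(K[1,2]+K[0,0]*th*np.sin(ph)).astype(np.float32),cv2.INTER_CUBIC)
b=np.array([.648,-.0262]);a=np.radians(11.8);ux=np.array([np.cos(a),np.sin(a)]);uy=np.array([-ux[1],ux[0]])
for y,r in ((.08,.012),(.022,.012),(-.062,.021)):
    q=b+y*uy; cv2.circle(im,(int((q[0]-.56)*2000),int((.12-q[1])*2000)),int(r*2000),(255,0,0),1)
cs=np.array([b+sx*.045*ux+sy*.11*uy for sx,sy in((1,1),(1,-1),(-1,-1),(-1,1))])
cv2.polylines(im,[np.stack([(cs[:,0]-.56)*2000,(.12-cs[:,1])*2000],-1).astype(int)],True,(255,0,0))
cv2.imwrite('pics/rect.png',im[...,::-1])
E
```

```text
block [  348    72    96   191 12134] ((648.863525390625, -26.26409149169922), (91.69120788574219, 220.9147491455078), 11.916386604309082) 0.0348761859138714
[[ 0.5808  0.0706  0.036 ]
 [ 0.6695  0.0909  0.036 ]
 [ 0.716  -0.1253  0.036 ]
 [ 0.6256 -0.1425  0.036 ]]
ports approx [[ 0.6297  0.0508  0.036 ]
 [ 0.6425 -0.004   0.036 ]]
cap [ 0.4656 -0.0074  0.2122] [0.0666 0.0546 0.3203] ((467.171875, -6.557440757751465), 41.305233001708984) 0.0578780974821154
cap [ 0.4451 -0.0221  0.035 ] [0.0451 0.0445 0.0099] ((444.97955322265625, -21.978515625), 22.693960189819336) 0.0339561929993677
```

View pics/rect.png

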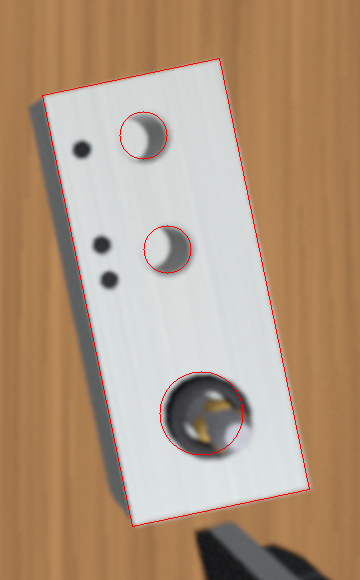

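{"op": "step_arm", "data": {
  "series": [
    {"x": 0.014, "y": -0.06, "z": 0, "wx": 0, "wy": 0, "wz": 0, "fingers": 100},
    {"x": 0.014, "y": -0.06, "z": 0, "wx": 0, "wy": 0, "wz": 0, "fingers": 100},
    {"x": 0.014, "y": -0.06, "z": 0.01, "wx": 0, "wy": 0, "wz": 0, "fingers": 100},
    {"x": 0.014, "y": -0.06, "z": 0.01, "wx": 0, "wy": 0, "wz": 0, "fingers": 100},
    {"x": 0.014, "y": -0.06, "z": 0.01, "wx": 0, "wy": 0, "wz": 0, "fingers": 100},
    {"x": 0, "y": 0, "z": 0, "wx": 0.2, "wy": -0.2, "wz": 2.7, "fingers": 100},
    {"x": 0, "y": 0, "z": 0, "wx": 0, "wy": 0, "wz": 0, "fingers": 100}
  ]
}}

```text
t: 4.18
eef_pos: [0.5159, 0.2508, 0.1996]
tool_rot: [3.128, 0.286, 0.004]
force: [0.1, -0.4, -0.2]
finger_gap: 1.005
```

```bash
python3 - <<'E'
from h import *
np.set_printoptions(precision=4,suppress=True)
s=snap('wrist','w3');np.savez('w3.npz',**s)
C=wcloud(s);hsv=cv2.cvtColor(s['frame'],cv2.COLOR_RGB2HSV)
m=((hsv[...,0]<6)|(hsv[...,0]>175))&(hsv[...,1]>180)&(C[...,2]<.07)&(C[...,2]>.046)
P=C[m];P=P[np.linalg.norm(P[:,:2]-[.511,.277],axis=1)<.04]
print((P.min(0)+P.max(0))/2,cv2.minEnclosingCircle((P[:,:2]*1000).astype(np.float32)),np.median(P[:,2]))
go([.511,.277,.1],11.85)
E
```

```text
[0.5111 0.2763 0.0498] ((511.4905700683594, 276.33636474609375), 14.445192337036133) 0.050874219101602794
t 4.22 tcp [0.5159 0.2507 0.1996] F [-0.4 -0.6  0.6] gap 1.001
tilt [ 0.0027 -0.0002] yaw 10.48
tool shift [-0.0002 -0.0269  0.0996]
turn deg [ 0.04 -0.15 -1.37]
```

View pics/w3.png

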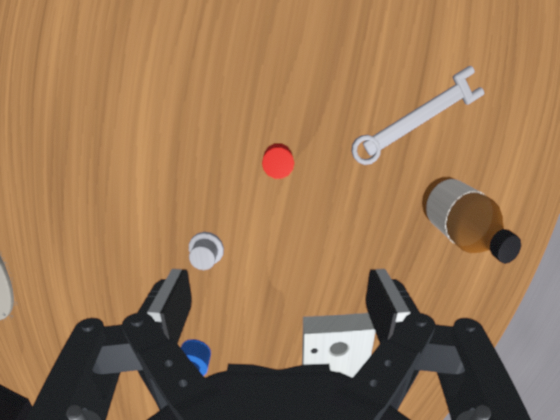

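{"op": "step_arm", "data": {
  "series": [
    {"x": 0, "y": -0.013, "z": 0.05, "wx": 0, "wy": -0.1, "wz": -1.4, "fingers": 100},
    {"x": 0, "y": -0.0135, "z": 0.05, "wx": 0, "wy": 0, "wz": 0, "fingers": 100},
    {"x": 0, "y": 0, "z": 0, "wx": 0, "wy": 0, "wz": 0, "fingers": 75}
  ]
}}

```text
t: 4.6
eef_pos: [0.513, 0.275, 0.0995]
tool_rot: [3.125, 0.319, 0.008]
force: [0.1, -0.5, -0.4]
finger_gap: 0.815
```

```bash
python3 - <<'E'
from h import *
np.set_printoptions(precision=4,suppress=True)
s=snap('wrist','w4')
go([.5113,.2763,.025],11.85)
E
```

```text
t 4.65 tcp [0.5148 0.2752 0.102 ] F [1.1 0.1 1.1] gap 0.752
tilt [0.0099 0.0019] yaw 11.63
tool shift [-0.004  -0.0018  0.077 ]
turn deg [ 0.01 -0.58 -0.22]
```

View pics/w4.png

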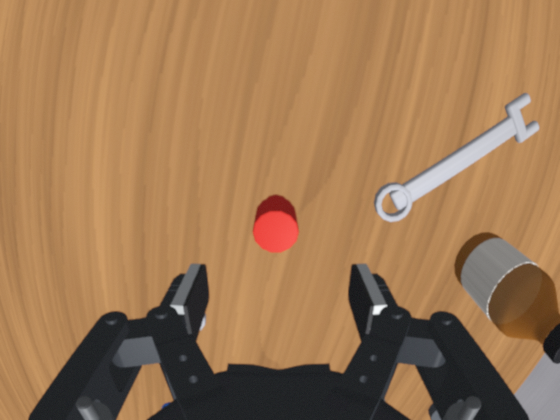

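{"op": "step_arm", "data": {
  "series": [
    {"x": -0.004, "y": -0.002, "z": 0.035, "wx": 0, "wy": -0.6, "wz": 0, "fingers": 75},
    {"x": 0, "y": 0, "z": 0, "wx": 0, "wy": 0, "wz": 0, "fingers": 75},
    {"x": 0, "y": 0, "z": 0, "wx": 0, "wy": 0, "wz": 0, "fingers": 75}
  ]
}}

```text
t: 5.03
eef_pos: [0.5166, 0.2758, 0.0749]
tool_rot: [-3.123, -0.313, -0.02]
force: [-0.2, 1.1, -0.4]
finger_gap: 0.755
```

```bash
python3 - <<'E'
from h import *
go([.5113,.2763,.025],11.85)
E
```

```text
t 5.03 tcp [0.5166 0.2758 0.0749] F [-0.2  1.1 -0.4] gap 0.755
tilt [0.0122 0.0039] yaw 11.46
tool shift [-0.0058 -0.0015  0.0498]
turn deg [-0.08 -0.73 -0.39]
```

{"op": "step_arm", "data": {
  "series": [
    {"x": -0.006, "y": -0.001, "z": 0, "wx": 0, "wy": -0.7, "wz": -0.4, "fingers": 75}
  ]
}}

```text
t: 5.15
eef_pos: [0.5116, 0.2756, 0.0769]
tool_rot: [-3.123, -0.324, -0.005]
force: [0.1, 0.9, 0.3]
finger_gap: 0.752
```

{"op": "step_arm", "data": {
  "series": [
    {"x": 0, "y": 0, "z": 0, "wx": 0, "wy": 0, "wz": 0, "fingers": 75}
  ]
}}

```text
t: 5.28
eef_pos: [0.5119, 0.2757, 0.0783]
tool_rot: [-3.122, -0.324, -0.008]
force: [0.3, -0.0, 0.7]
finger_gap: 0.751
```

```bash
python3 - <<'E'
from h import *
go([.5113,.2763,.025],11.85); print(robot.get_state()['dq'].round(3))
E
```

```text
t 5.28 tcp [0.5119 0.2757 0.0783] F [ 0.3 -0.   0.7] gap 0.751
tilt [0.0045 0.0032] yaw 11.85
tool shift [-0.0008 -0.0006  0.0533]
turn deg [-0.13 -0.29  0.  ]
[-0.005 -0.011 -0.012 -0.003  0.001  0.003]
```

{"op": "step_arm", "data": {
  "series": [
    {"x": 0, "y": 0, "z": 0, "wx": 0, "wy": 0, "wz": 0, "fingers": 75}
  ]
}}

```text
t: 5.4
eef_pos: [0.5122, 0.2758, 0.079]
tool_rot: [-3.122, -0.324, -0.009]
force: [0.4, -0.9, -0.4]
finger_gap: 0.75
```

```bash
python3 - <<'E'
from h import *
go([.5113,.2763,.025],11.85); print(robot.get_state()['dq'].round(3))
E
```

```text
t 5.4 tcp [0.5122 0.2758 0.079 ] F [ 0.4 -0.9 -0.4] gap 0.75
tilt [0.0056 0.0036] yaw 11.86
tool shift [-0.0012 -0.0006  0.054 ]
turn deg [-0.13 -0.36  0.01]
[ 0.001 -0.007 -0.001  0.     0.006  0.   ]
```

{"op": "step_arm", "data": {
  "series": [
    {"x": -0.001, "y": -0.0005, "z": 0.04, "wx": -0.1, "wy": -0.4, "wz": 0, "fingers": 75},
    {"x": -0.001, "y": 0, "z": 0.014, "wx": 0, "wy": -0.2, "wz": 0, "fingers": 75}
  ]
}}

```text
t: 5.65
eef_pos: [0.5118, 0.2767, 0.0259]
tool_rot: [-3.123, -0.325, 0.0]
force: [-0.3, 0.1, 0.1]
finger_gap: 0.746
```

```bash
python3 - <<'E'
from h import *
go([.5113,.2763,.025],11.85)
E
```

```text
t 5.65 tcp [0.5118 0.2767 0.0259] F [-0.3  0.1  0.1] gap 0.746
tilt [-0.0003  0.0013] yaw 11.87
tool shift [-0.0006  0.0003  0.0009]
turn deg [-0.07 -0.    0.02]
```

{"op": "step_arm", "data": {
  "newtons": 50,
  "series": [
    {"x": 0, "y": 0, "z": 0.001, "wx": 0, "wy": -0.1, "wz": 0, "fingers": 0},
    {"x": -0.0003, "y": 0, "z": 0.001, "wx": 0, "wy": -0.1, "wz": 0, "fingers": 0},
    {"x": 0, "y": 0, "z": 0.001, "wx": 0, "wy": -0.1, "wz": 0, "fingers": 0},
    {"x": 0, "y": 0, "z": 0.001, "wx": 0, "wy": -0.1, "wz": 0, "fingers": 0}
  ]
}}

```text
t: 6.15
eef_pos: [0.5121, 0.2769, 0.0244]
tool_rot: [-3.124, -0.325, 0.01]
force: [-3.0, -1.6, 6.1]
finger_gap: 0.334
```

```bash
python3 - <<'E'
from h import *
go([.5113,.2763,.14],11.85)
s=snap('side','d1'); a=cv2.imread('pics/d1.png');u=proj(s,[.511,.276,.03])[0].astype(int);print(u)
cv2.imwrite('pics/d1c.png',cv2.resize(a[u[1]-60:u[1]+40,u[0]-65:u[0]+65],(780,600),interpolation=3))
E
```

```text
t 6.15 tcp [0.5121 0.2769 0.0244] F [-3.  -1.6  6.1] gap 0.334
tilt [-0.0062  0.0002] yaw 11.88
tool shift [-0.0016  0.0003 -0.1156]
turn deg [-0.08  0.35  0.03]
[290 301]
```

View pics/d1c.png

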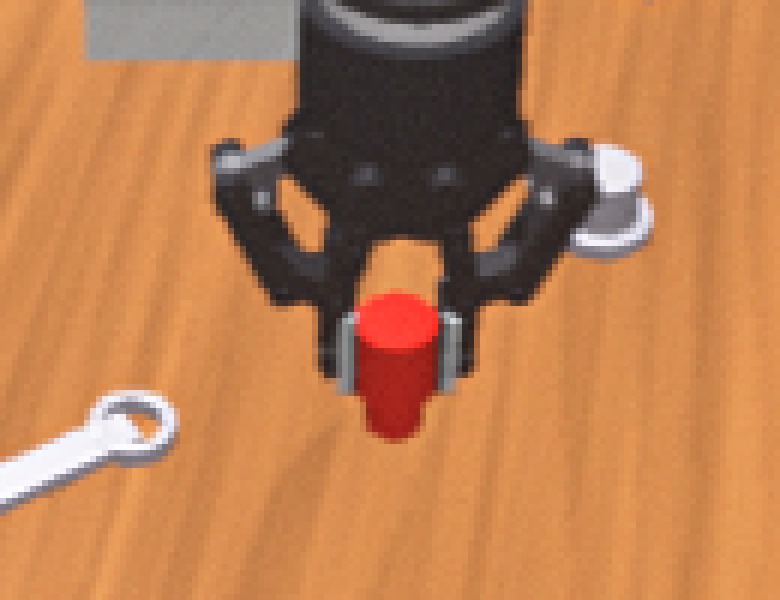

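{"op": "step_arm", "data": {
  "series": [
    {"x": 0, "y": 0, "z": -0.04, "wx": 0, "wy": 0, "wz": 0, "fingers": 0},
    {"x": 0, "y": 0, "z": -0.05, "wx": 0, "wy": 0, "wz": 0, "fingers": 0},
    {"x": -0.01, "y": 0.05, "z": -0.02, "wx": 0, "wy": 0, "wz": 0, "fingers": 0},
    {"x": -0.012, "y": 0.057, "z": 0, "wx": 0, "wy": 0, "wz": 0, "fingers": 0},
    {"x": 0.02, "y": 0.057, "z": 0, "wx": 0, "wy": 0, "wz": 0, "fingers": 0},
    {"x": 0.04, "y": 0.04, "z": 0, "wx": 0, "wy": 0, "wz": 0, "fingers": 0}
  ]
}}

```text
t: 6.95
eef_pos: [0.5936, 0.0834, 0.1409]
tool_rot: [-3.123, -0.335, -0.001]
force: [1.1, 0.8, -0.9]
finger_gap: 0.335
```

```bash
python3 - <<'E'
from h import *
go([.6321,.0521,.085],11.85)
E
```

```text
t 6.95 tcp [0.5936 0.0834 0.1409] F [ 1.1  0.8 -0.9] gap 0.335
tilt [0.0004 0.001 ] yaw 12.26
tool shift [0.031  0.0388 0.0559]
turn deg [-0.05 -0.03  0.41]
```

{"op": "step_arm", "data": {
  "series": [
    {"x": 0.031, "y": 0.039, "z": 0, "wx": 0, "wy": 0, "wz": 0.4, "fingers": 0},
    {"x": 0, "y": 0, "z": 0.035, "wx": 0, "wy": 0, "wz": 0, "fingers": 0}
  ]
}}

```text
t: 7.2
eef_pos: [0.6386, 0.0471, 0.109]
tool_rot: [3.124, 0.317, 0.018]
force: [-0.7, 0.8, -1.3]
finger_gap: 0.33
```

```bash
python3 - <<'E'
from h import *
go([.6321,.0521,.070],11.85)
s=snap('side','d2'); a=cv2.imread('pics/d2.png');u=proj(s,[.632,.052,.05])[0].astype(int);print(u)
cv2.imwrite('pics/d2c.png',cv2.resize(a[u[1]-50:u[1]+50,u[0]-65:u[0]+65],(780,600),interpolation=3))
s=snap('wrist','w5')
E
```

```text
t 7.2 tcp [0.6386 0.0471 0.109 ] F [-0.7  0.8 -1.3] gap 0.33
tilt [0.0116 0.    ] yaw 11.6
tool shift [-0.0058 -0.0063  0.0389]
turn deg [ 0.13 -0.65 -0.25]
[256 228]
```

View pics/d2c.png

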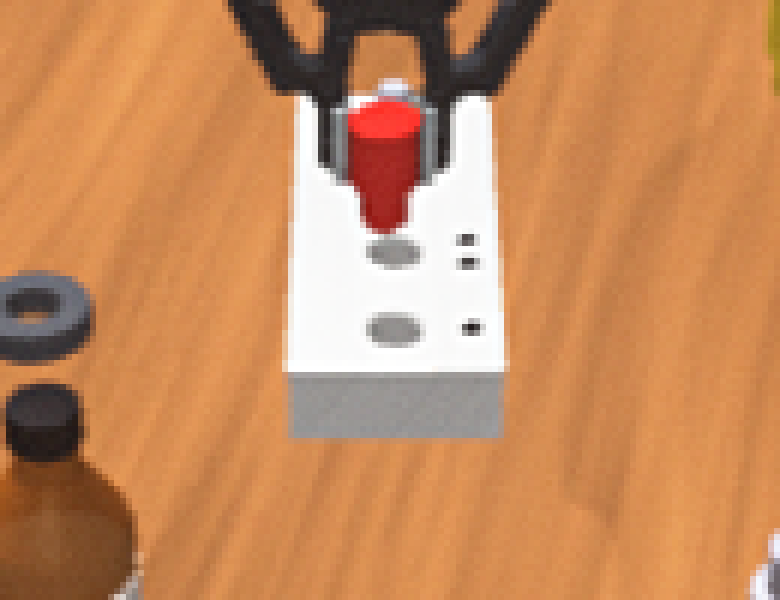

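View pics/w5.png

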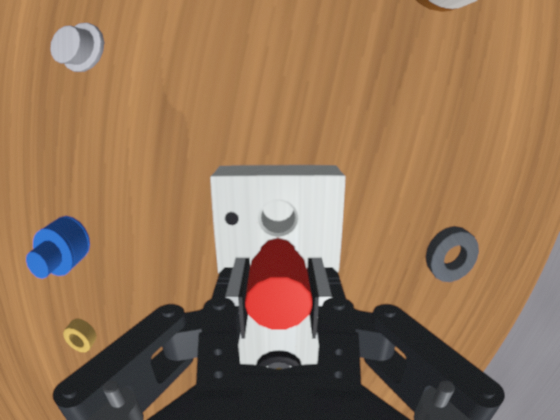

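{"op": "step_arm", "data": {
  "series": [
    {"x": -0.006, "y": -0.006, "z": 0.015, "wx": 0.1, "wy": -0.7, "wz": -0.2, "fingers": 0},
    {"x": 0, "y": 0, "z": 0.015, "wx": 0, "wy": 0, "wz": 0, "fingers": 0}
  ]
}}

```text
t: 7.55
eef_pos: [0.6247, 0.0554, 0.074]
tool_rot: [-3.122, -0.328, 0.023]
force: [0.0, 0.0, -1.4]
finger_gap: 0.338
```

```bash
python3 - <<'E'
from h import *
go([.6321,.0521,.070],11.85)
E
```

```text
t 7.55 tcp [0.6247 0.0554 0.074 ] F [ 0.   0.  -1.4] gap 0.338
tilt [-0.0147  0.0006] yaw 12.01
tool shift [0.0066 0.0048 0.0039]
turn deg [-0.21  0.82  0.16]
```

{"op": "step_arm", "data": {
  "series": [
    {"x": 0.006, "y": 0.004, "z": 0.0, "wx": -0.2, "wy": 0.6, "wz": 0.1, "fingers": 0},
    {"x": 0, "y": 0, "z": 0.0, "wx": 0, "wy": 0, "wz": 0, "fingers": 0}
  ]
}}

```text
t: 7.8
eef_pos: [0.6314, 0.0536, 0.0737]
tool_rot: [3.124, 0.328, -0.005]
force: [-0.1, 0.3, -1.2]
finger_gap: 0.334
```

```bash
python3 - <<'E'
from h import *
go([.6321,.0521,.070],11.85)
E
```

```text
t 7.8 tcp [0.6314 0.0536 0.0737] F [-0.1  0.3 -1.2] gap 0.334
tilt [-0.0033 -0.0008] yaw 12.0
tool shift [0.0004 0.0016 0.0037]
turn deg [0.01 0.19 0.15]
```

{"op": "step_arm", "data": {
  "series": [
    {"x": 0.0004, "y": 0.0014, "z": 0.003, "wx": 0, "wy": 0.1, "wz": 0.1, "fingers": 0}
  ]
}}

```text
t: 7.92
eef_pos: [0.6326, 0.0524, 0.0714]
tool_rot: [3.124, 0.326, 0.0]
force: [-0.2, -0.0, -1.0]
finger_gap: 0.336
```

```bash
python3 - <<'E'
from h import *
go([.6321,.0521,.062],11.85)
s=snap('side','d3'); a=cv2.imread('pics/d3.png');u=proj(s,[.632,.052,.05])[0].astype(int)
cv2.imwrite('pics/d3c.png',cv2.resize(a[u[1]-50:u[1]+50,u[0]-65:u[0]+65],(780,600),interpolation=3))
s=snap('scene','s3'); a=cv2.imread('pics/s3.png');u=proj(s,[.632,.052,.05])[0].astype(int)
cv2.imwrite('pics/s3c.png',cv2.resize(a[u[1]-40:u[1]+40,u[0]-50:u[0]+50],(750,600),interpolation=3))
go([.6321,.0521,.062],11.85)
E
```

```text
t 7.92 tcp [0.6326 0.0524 0.0714] F [-0.2 -0.  -1. ] gap 0.336
tilt [ 0.0001 -0.0005] yaw 11.91
tool shift [-0.0006  0.0002  0.0094]
turn deg [ 0.03 -0.    0.06]
t 8.03 tcp [0.6323 0.0521 0.0709] F [ 1.2  0.5 -1. ] gap 0.332
tilt [-0.001  -0.0005] yaw 11.89
tool shift [-0.0002  0.      0.0089]
turn deg [0.02 0.06 0.04]
```

View pics/d3c.png

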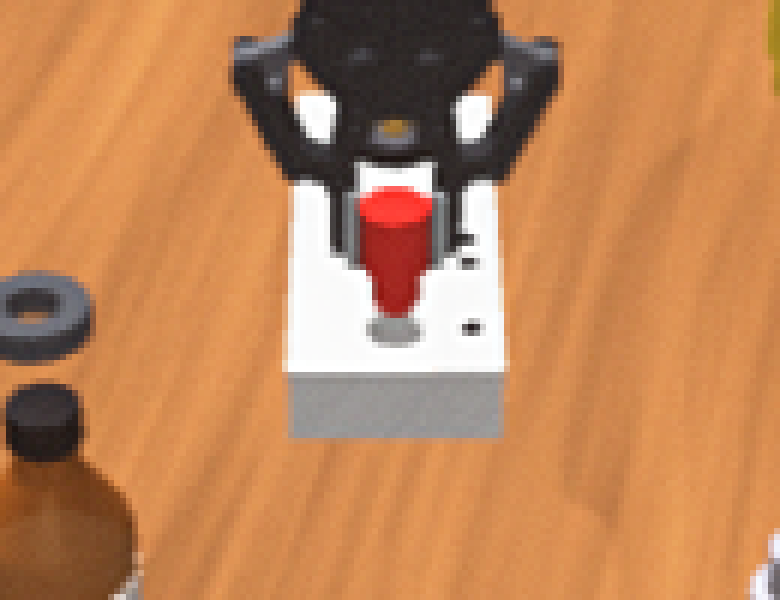

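View pics/s3c.png

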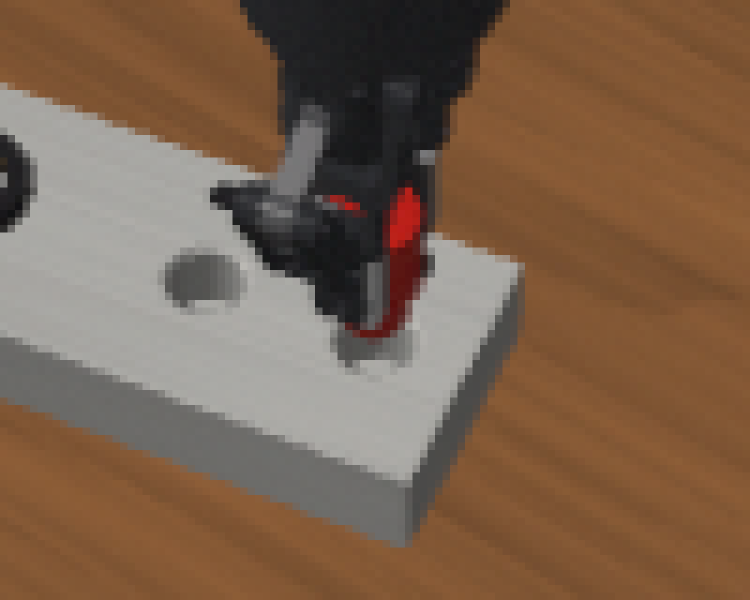

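{"op": "step_arm", "data": {
  "series": [
    {"x": 0, "y": 0, "z": 0.008, "wx": 0, "wy": 0, "wz": 0, "fingers": 0}
  ]
}}

```text
t: 8.15
eef_pos: [0.6329, 0.0521, 0.0634]
tool_rot: [3.124, 0.325, 0.001]
force: [-0.3, 0.2, -0.3]
finger_gap: 0.332
```

{"op": "step_arm", "data": {
  "series": [
    {"x": 0, "y": 0, "z": 0.005, "wx": 0, "wy": 0, "wz": 0, "fingers": 0}
  ]
}}

```text
t: 8.28
eef_pos: [0.6326, 0.052, 0.0577]
tool_rot: [3.124, 0.325, 0.0]
force: [-0.0, -0.3, -0.2]
finger_gap: 0.336
```

```bash
python3 - <<'E'
from h import *
go([.6321,.0521,.040],11.85)
E
```

```text
t 8.28 tcp [0.6326 0.052  0.0577] F [-0.  -0.3 -0.2] gap 0.336
tilt [ 0.0001 -0.0006] yaw 11.87
tool shift [-0.0004 -0.0002  0.0177]
turn deg [0.03 0.   0.02]
```

No force and the TCP is below the mouth-contact height, so the foot is entering the port.

{"op": "step_arm", "data": {
  "series": [
    {"x": -0.0003, "y": 0, "z": 0.005, "wx": 0, "wy": 0, "wz": 0, "fingers": 0}
  ]
}}

```text
t: 8.4
eef_pos: [0.6322, 0.052, 0.0522]
tool_rot: [3.124, 0.325, -0.0]
force: [-0.9, 0.6, -0.1]
finger_gap: 0.336
```

{"op": "step_arm", "data": {
  "series": [
    {"x": 0, "y": 0, "z": 0.005, "wx": 0, "wy": 0, "wz": 0, "fingers": 0}
  ]
}}

```text
t: 8.52
eef_pos: [0.6321, 0.052, 0.0467]
tool_rot: [3.124, 0.325, -0.001]
force: [-0.6, -0.1, 0.3]
finger_gap: 0.335
```

```bash
python3 - <<'E'
from h import *
go([.6321,.0521,.040],11.85)
E
```

```text
t 8.53 tcp [0.6321 0.052  0.0467] F [-0.6 -0.1  0.3] gap 0.335
tilt [-0.0004 -0.0004] yaw 11.87
tool shift [ 0.     -0.0001  0.0067]
turn deg [0.02 0.03 0.02]
```

{"op": "step_arm", "data": {
  "series": [
    {"x": 0, "y": 0, "z": 0.005, "wx": 0, "wy": 0, "wz": 0, "fingers": 0}
  ]
}}

```text
t: 8.65
eef_pos: [0.6321, 0.052, 0.0413]
tool_rot: [3.124, 0.325, -0.001]
force: [0.1, 1.1, 0.2]
finger_gap: 0.335
```

{"op": "step_arm", "data": {
  "series": [
    {"x": 0, "y": 0, "z": 0.0025, "wx": 0, "wy": 0, "wz": 0, "fingers": 0}
  ]
}}

```text
t: 8.78
eef_pos: [0.6321, 0.052, 0.0402]
tool_rot: [3.124, 0.325, -0.001]
force: [-9.2, 0.1, 24.6]
finger_gap: 0.336
```

{"op": "step_arm", "data": {
  "series": [
    {"x": 0, "y": 0, "z": 0.0015, "wx": 0, "wy": 0, "wz": 0, "fingers": 0}
  ]
}}

```text
t: 8.9
eef_pos: [0.632, 0.052, 0.0403]
tool_rot: [3.124, 0.325, 0.0]
force: [-4.9, -0.4, 11.1]
finger_gap: 0.339
```

{"op": "step_arm", "data": {
  "series": [
    {"x": 0, "y": 0, "z": 0, "wx": 0, "wy": 0, "wz": 0, "fingers": 60},
    {"x": 0, "y": 0, "z": 0, "wx": 0, "wy": 0, "wz": 0, "fingers": 60},
    {"x": 0, "y": 0, "z": -0.01, "wx": 0, "wy": 0, "wz": 0, "fingers": 60},
    {"x": 0, "y": 0, "z": -0.04, "wx": 0, "wy": 0, "wz": 0, "fingers": 60},
    {"x": 0, "y": 0, "z": -0.06, "wx": 0, "wy": 0, "wz": 0, "fingers": 80},
    {"x": 0, "y": 0, "z": -0.02, "wx": 0, "wy": 0, "wz": 0, "fingers": 80}
  ]
}}

```text
t: 9.65
eef_pos: [0.6314, 0.052, 0.1732]
tool_rot: [3.124, 0.325, -0.006]
force: [-0.1, -0.4, 0.1]
finger_gap: 0.803
```

```bash
python3 - <<'E'
from h import *
s=snap('wrist','w6');C=wcloud(s)
hsv=cv2.cvtColor(s['frame'],cv2.COLOR_RGB2HSV)
m=((hsv[...,0]<6)|(hsv[...,0]>175))&(hsv[...,1]>180)&(C[...,2]<.1)
P=C[m];P=P[np.linalg.norm(P[:,:2]-[.632,.052],axis=1)<.04];T=P[P[:,2]>np.percentile(P[:,2],90)-.005]
print(np.percentile(P[:,2],[50,90]),(T.min(0)+T.max(0))/2)
go([.4635,-.28,.20],11.85)
E
```

```text
[0.0666127  0.06758876] [0.63081386 0.05228506 0.06557059]
t 9.7 tcp [0.6318 0.052  0.1745] F [1.4 1.  1.3] gap 0.8
tilt [-0.0018 -0.0007] yaw 11.88
tool shift [-0.2331  0.2902 -0.025 ]
turn deg [0.02 0.11 0.03]
```

View pics/w6.png

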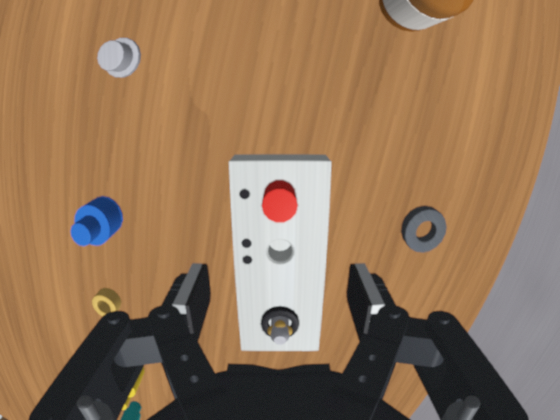

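{"op": "step_arm", "data": {
  "series": [
    {"x": -0.03, "y": 0.038, "z": -0.02, "wx": 0, "wy": 0, "wz": 0, "fingers": 75},
    {"x": -0.038, "y": 0.048, "z": 0, "wx": 0, "wy": 0, "wz": 0, "fingers": 75},
    {"x": -0.038, "y": 0.048, "z": 0, "wx": 0, "wy": 0, "wz": 0, "fingers": 75},
    {"x": -0.038, "y": 0.048, "z": 0, "wx": 0, "wy": 0, "wz": 0, "fingers": 75},
    {"x": -0.038, "y": 0.048, "z": 0, "wx": 0, "wy": 0, "wz": 0, "fingers": 75},
    {"x": -0.03, "y": 0.035, "z": 0, "wx": 0, "wy": 0, "wz": 0, "fingers": 75},
    {"x": -0.015, "y": 0.015, "z": 0, "wx": 0, "wy": 0, "wz": 0, "fingers": 75},
    {"x": 0, "y": 0, "z": 0, "wx": 0, "wy": 0, "wz": 0, "fingers": 75}
  ]
}}

```text
t: 10.7
eef_pos: [0.4623, -0.2771, 0.193]
tool_rot: [-3.124, -0.328, 0.003]
force: [-0.2, -0.0, 0.3]
finger_gap: 0.753
```

```bash
cat > y.py <<'E'
from h import *
import sys
s=snap('wrist',sys.argv[1]);C=wcloud(s)
hsv=cv2.cvtColor(s['frame'],cv2.COLOR_RGB2HSV)
m=(cv2.inRange(hsv,(22,150,60),(34,255,255))>0)&(C[...,2]<.1)&(C[...,2]>.01)
n,l,stt,cen=cv2.connectedComponentsWithStats(m.astype(np.uint8))
for i in range(1,n):
    if stt[i,4]<60: continue
    P=C[l==i];z=np.percentile(P[:,2],95);T=P[(P[:,2]>z-.004)&(P[:,2]<z+.004)]
    print(stt[i],z,(T.min(0)+T.max(0))/2,cv2.minEnclosingCircle((T[:,:2]*1000).astype(np.float32)))
go([.463,-.308,.10],11.85)
E
python3 y.py w7
```

```text
[ 289  126   49   51 1927] 0.0712331981325709 [ 0.48281336 -0.23277024  0.06996135] ((482.5710754394531, -232.96690368652344), 20.375661849975586)
[255 200  32  39 901] 0.05178291801848596 [ 0.4614851  -0.3092476   0.05033579] ((461.3973083496094, -309.2562255859375), 14.857869148254395)
t 10.75 tcp [ 0.4628 -0.2764  0.193 ] F [-0.3  0.2  0.9] gap 0.751
tilt [-0.0019  0.0001] yaw 12.03
tool shift [-0.0062  0.031   0.093 ]
turn deg [-0.03  0.11  0.18]
```

View pics/w7.png

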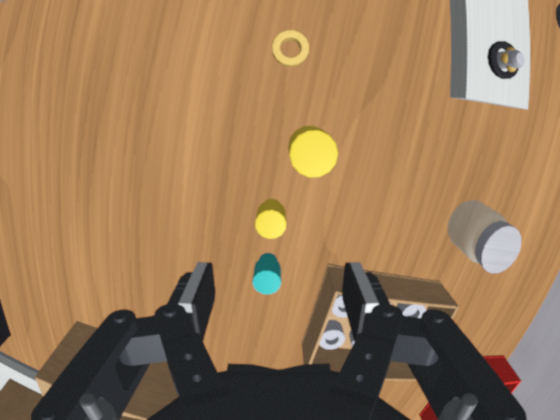

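```bash
python3 - <<'E'
from h import *
s=dict(np.load('scene0.npz'));C=cloud(s);P=C[(s['depth']>0)]
d=np.linalg.norm(P[:,:2]-[.4615,-.309],axis=1)
for lo in (.06,.09,.13,.2): 
    k=(P[:,2]>lo)&(P[:,2]<.6);i=np.argmin(np.where(k,d,9));print(lo,d[i],P[i])
E
```

```text
0.06 0.06041634394790034 [ 0.48135344 -0.25193885  0.06830087]
0.09 0.2508878395165784 [ 0.40213627 -0.55276352  0.10374323]
0.13 0.2513452422442638 [ 0.39823372 -0.55225256  0.13163288]
0.2 0.26600696845360183 [ 0.3629711  -0.55608655  0.20952889]
```

{"op": "step_arm", "data": {
  "series": [
    {"x": -0.008, "y": 0.028, "z": 0.02, "wx": 0, "wy": 0, "wz": 0.2, "fingers": 75},
    {"x": 0, "y": 0.002, "z": 0.035, "wx": 0, "wy": 0, "wz": 0, "fingers": 75},
    {"x": 0, "y": 0, "z": 0.02, "wx": 0, "wy": 0, "wz": 0, "fingers": 75}
  ]
}}

```text
t: 11.12
eef_pos: [0.4641, -0.3058, 0.1175]
tool_rot: [3.122, 0.329, 0.003]
force: [-0.2, -0.7, -0.3]
finger_gap: 0.752
```

```bash
python3 - <<'E'
from h import *
go([.4615,-.3092,.025],11.85)
E
```

```text
t 11.12 tcp [ 0.4641 -0.3058  0.1175] F [-0.2 -0.7 -0.3] gap 0.752
tilt [ 0.0019 -0.0018] yaw 12.04
tool shift [-0.0034  0.0026  0.0925]
turn deg [ 0.13 -0.09  0.19]
```

{"op": "step_arm", "data": {
  "series": [
    {"x": -0.003, "y": 0.003, "z": 0.035, "wx": 0.1, "wy": -0.1, "wz": 0.2, "fingers": 75},
    {"x": 0, "y": 0, "z": 0.025, "wx": 0, "wy": 0, "wz": 0, "fingers": 75}
  ]
}}

```text
t: 11.38
eef_pos: [0.4637, -0.3072, 0.0557]
tool_rot: [3.124, 0.329, 0.001]
force: [-0.4, 1.1, 0.5]
finger_gap: 0.754
```

```bash
python3 - <<'E'
from h import *
go([.4615,-.3092,.025],11.85)
E
```

```text
t 11.38 tcp [ 0.4637 -0.3072  0.0557] F [-0.4  1.1  0.5] gap 0.754
tilt [ 0.0009 -0.0005] yaw 12.01
tool shift [-0.0026  0.0015  0.0307]
turn deg [ 0.04 -0.04  0.16]
```

{"op": "step_arm", "data": {
  "series": [
    {"x": -0.003, "y": 0.002, "z": 0.02, "wx": 0, "wy": 0, "wz": 0.1, "fingers": 75},
    {"x": 0, "y": 0, "z": 0.009, "wx": 0, "wy": 0, "wz": 0, "fingers": 75}
  ]
}}

```text
t: 11.62
eef_pos: [0.462, -0.3066, 0.0241]
tool_rot: [-3.122, -0.331, 0.002]
force: [-0.2, 0.3, 0.2]
finger_gap: 0.75
```

```bash
python3 - <<'E'
from h import *
go([.4615,-.3092,.025],11.85)
E
```

```text
t 11.62 tcp [ 0.462  -0.3066  0.0241] F [-0.2  0.3  0.2] gap 0.75
tilt [-0.0012  0.002 ] yaw 12.09
tool shift [-0.001   0.0024 -0.0009]
turn deg [-0.13  0.04  0.24]
```

{"op": "step_arm", "data": {
  "series": [
    {"x": -0.001, "y": 0.0026, "z": -0.0005, "wx": -0.1, "wy": 0, "wz": 0.2, "fingers": 75}
  ]
}}

```text
t: 11.75
eef_pos: [0.4619, -0.3085, 0.0241]
tool_rot: [-3.123, -0.327, 0.002]
force: [0.7, 0.1, -0.3]
finger_gap: 0.752
```

{"op": "step_arm", "data": {
  "series": [
    {"x": 0, "y": 0.0005, "z": 0.0005, "wx": 0, "wy": 0, "wz": 0, "fingers": 60}
  ]
}}

```text
t: 11.88
eef_pos: [0.4627, -0.3091, 0.0244]
tool_rot: [-3.124, -0.328, 0.001]
force: [0.1, -0.1, 0.4]
finger_gap: 0.602
```

```bash
python3 - <<'E'
from h import *
go([.4615,-.3092,.0245],11.85)
E
```

```text
t 11.88 tcp [ 0.4627 -0.3091  0.0244] F [ 0.1 -0.1  0.4] gap 0.602
tilt [-0.0005  0.0002] yaw 11.98
tool shift [-0.0012 -0.0002 -0.0001]
turn deg [-0.02  0.03  0.13]
```

{"op": "step_arm", "data": {
  "newtons": 50,
  "series": [
    {"x": -0.0012, "y": 0, "z": 0, "wx": 0, "wy": 0, "wz": 0.1, "fingers": 0},
    {"x": -0.0005, "y": 0, "z": 0, "wx": 0, "wy": 0, "wz": 0, "fingers": 0},
    {"x": 0, "y": 0, "z": 0, "wx": 0, "wy": 0, "wz": 0, "fingers": 0},
    {"x": 0, "y": 0, "z": 0, "wx": 0, "wy": 0, "wz": 0, "fingers": 0}
  ]
}}

```text
t: 12.38
eef_pos: [0.4618, -0.3102, 0.0262]
tool_rot: [3.123, 0.324, 0.003]
force: [-0.4, -0.3, -0.7]
finger_gap: 0.335
```

```bash
python3 - <<'E'
from h import *
go([.644,-.0047,.14],11.85)
E
```

```text
t 12.38 tcp [ 0.4618 -0.3102  0.0262] F [-0.4 -0.3 -0.7] gap 0.335
tilt [ 0.0021 -0.002 ] yaw 11.86
tool shift [ 0.2413 -0.2612 -0.114 ]
turn deg [ 0.14 -0.09  0.01]
```

{"op": "step_arm", "data": {
  "series": [
    {"x": 0, "y": 0, "z": -0.04, "wx": 0, "wy": 0, "wz": 0, "fingers": 0},
    {"x": 0, "y": 0, "z": -0.06, "wx": 0, "wy": 0, "wz": 0, "fingers": 0},
    {"x": 0.02, "y": -0.02, "z": -0.03, "wx": 0, "wy": 0, "wz": 0, "fingers": 0},
    {"x": 0.042, "y": -0.044, "z": 0, "wx": 0, "wy": 0, "wz": 0, "fingers": 0},
    {"x": 0.042, "y": -0.044, "z": 0, "wx": 0, "wy": 0, "wz": 0, "fingers": 0},
    {"x": 0.042, "y": -0.044, "z": 0, "wx": 0, "wy": 0, "wz": 0, "fingers": 0},
    {"x": 0.042, "y": -0.044, "z": 0, "wx": 0, "wy": 0, "wz": 0, "fingers": 0},
    {"x": 0.02, "y": -0.025, "z": 0, "wx": 0, "wy": 0, "wz": 0, "fingers": 0}
  ]
}}

```text
t: 13.38
eef_pos: [0.6242, -0.0466, 0.1609]
tool_rot: [3.124, 0.313, 0.006]
force: [0.1, -0.1, -0.9]
finger_gap: 0.335
```

```bash
python3 - <<'E'
from h import *
go([.644,-.0047,.1],11.85)
E
```

```text
t 13.38 tcp [ 0.6242 -0.0466  0.1609] F [ 0.1 -0.1 -0.9] gap 0.335
tilt [ 0.0041 -0.0017] yaw 11.43
tool shift [ 0.0275 -0.0373  0.0609]
turn deg [ 0.14 -0.21 -0.42]
```

{"op": "step_arm", "data": {
  "series": [
    {"x": 0.02, "y": -0.025, "z": 0.005, "wx": 0.1, "wy": -0.2, "wz": -0.4, "fingers": 0},
    {"x": 0.004, "y": -0.006, "z": 0.025, "wx": 0, "wy": 0, "wz": 0, "fingers": 0},
    {"x": 0, "y": 0, "z": 0.02, "wx": 0, "wy": 0, "wz": 0, "fingers": 0}
  ]
}}

```text
t: 13.75
eef_pos: [0.6439, -0.0067, 0.1107]
tool_rot: [3.123, 0.332, 0.006]
force: [0.2, -1.0, -0.7]
finger_gap: 0.331
```

```bash
python3 - <<'E'
from h import *
go([.644,-.0047,.075],11.85)
E
```

```text
t 13.75 tcp [ 0.6439 -0.0067  0.1107] F [ 0.2 -1.  -0.7] gap 0.331
tilt [ 0.0036 -0.0008] yaw 12.12
tool shift [ 0.0004 -0.0019  0.0357]
turn deg [ 0.09 -0.19  0.27]
```

{"op": "step_arm", "data": {
  "series": [
    {"x": 0, "y": -0.001, "z": 0.02, "wx": 0.1, "wy": -0.1, "wz": 0.2, "fingers": 0},
    {"x": 0, "y": 0, "z": 0.012, "wx": 0, "wy": 0, "wz": 0, "fingers": 0}
  ]
}}

```text
t: 14.0
eef_pos: [0.6431, -0.0051, 0.0766]
tool_rot: [-3.124, -0.327, 0.001]
force: [-0.2, -0.4, -1.2]
finger_gap: 0.337
```

```bash
python3 - <<'E'
from h import *
go([.644,-.0047,.072],11.85)
s=snap('side','d4'); a=cv2.imread('pics/d4.png');u=proj(s,[.632,.052,.05])[0].astype(int)
cv2.imwrite('pics/d4c.png',cv2.resize(a[u[1]-50:u[1]+50,u[0]-65:u[0]+65],(780,600),interpolation=3))
s=snap('scene','s4'); a=cv2.imread('pics/s4.png');u=proj(s,[.632,.012,.05])[0].astype(int)
cv2.imwrite('pics/s4c.png',cv2.resize(a[u[1]-40:u[1]+40,u[0]-50:u[0]+50],(750,600),interpolation=3))
go([.644,-.0047,.062],11.85)
E
```

```text
t 14.0 tcp [ 0.6431 -0.0051  0.0766] F [-0.2 -0.4 -1.2] gap 0.337
tilt [-0.0004  0.0008] yaw 11.96
tool shift [ 0.0009 -0.0002  0.0046]
turn deg [-0.05  0.01  0.11]
t 14.1 tcp [ 0.6427 -0.0052  0.0763] F [ 0.  -0.5 -0.2] gap 0.337
tilt [-0.0017  0.0009] yaw 11.95
tool shift [ 0.0014 -0.0003  0.0143]
turn deg [-0.07  0.08  0.1 ]
```

View pics/d4c.png

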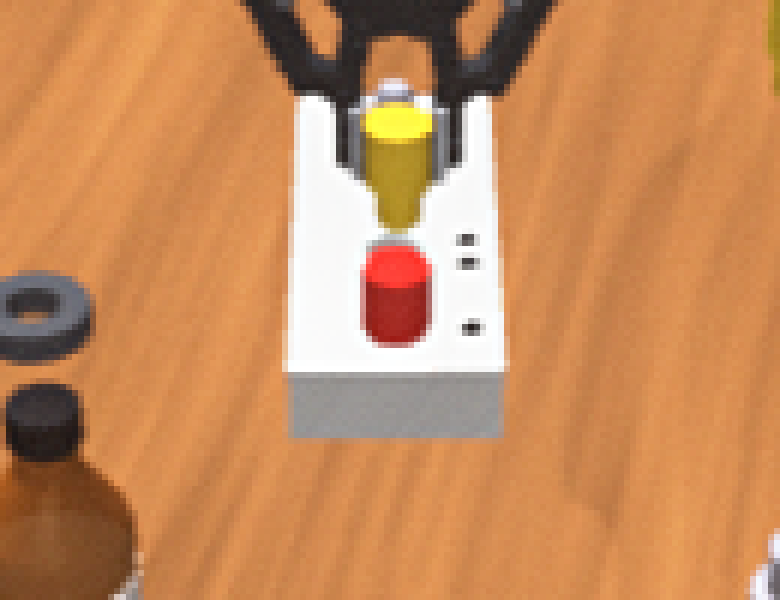

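View pics/s4c.png

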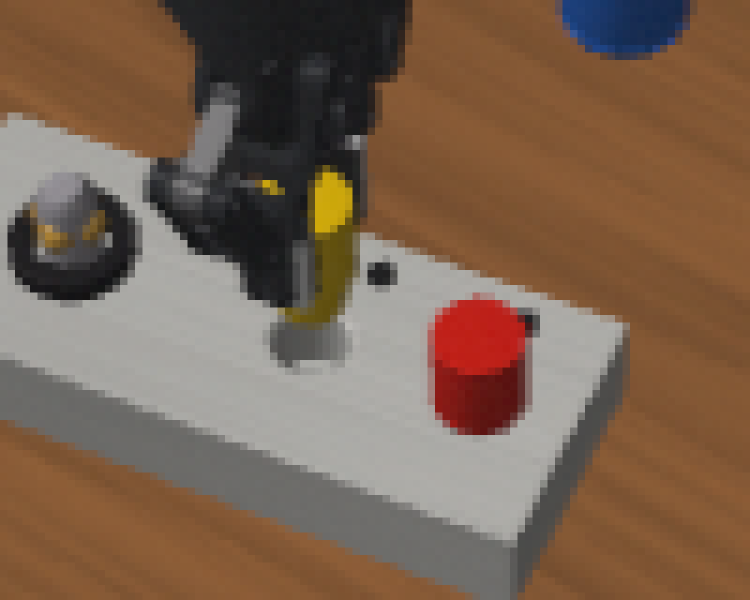

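{"op": "step_arm", "data": {
  "series": [
    {"x": 0.0014, "y": -0.0003, "z": 0.008, "wx": 0, "wy": 0.1, "wz": 0.1, "fingers": 0}
  ]
}}

```text
t: 14.22
eef_pos: [0.645, -0.0049, 0.0695]
tool_rot: [-3.124, -0.324, -0.005]
force: [0.3, 0.4, -0.8]
finger_gap: 0.331
```

```bash
python3 - <<'E'
from h import *
go([.644,-.0047,.062],11.85)
E
```

```text
t 14.22 tcp [ 0.645  -0.0049  0.0695] F [ 0.3  0.4 -0.8] gap 0.331
tilt [0.0028 0.0009] yaw 11.84
tool shift [-0.001  -0.0004  0.0074]
turn deg [-0.02 -0.17 -0.01]
```

{"op": "step_arm", "data": {
  "series": [
    {"x": -0.0008, "y": -0.0002, "z": 0.006, "wx": 0, "wy": -0.1, "wz": 0, "fingers": 0}
  ]
}}

```text
t: 14.35
eef_pos: [0.6444, -0.005, 0.0634]
tool_rot: [-3.125, -0.324, -0.003]
force: [-0.9, -0.6, 0.1]
finger_gap: 0.335
```

{"op": "step_arm", "data": {
  "series": [
    {"x": 0, "y": 0, "z": 0.005, "wx": 0, "wy": 0, "wz": 0, "fingers": 0}
  ]
}}

```text
t: 14.48
eef_pos: [0.6446, -0.0051, 0.0584]
tool_rot: [-3.125, -0.323, -0.004]
force: [0.5, -0.1, -0.0]
finger_gap: 0.336
```

```bash
python3 - <<'E'
from h import *
go([.644,-.0047,.042],11.85)
E
```

```text
t 14.47 tcp [ 0.6446 -0.0051  0.0584] F [ 0.5 -0.1 -0. ] gap 0.336
tilt [0.0022 0.0004] yaw 11.82
tool shift [-0.0005 -0.0005  0.0164]
turn deg [ 0.   -0.13 -0.03]
```

{"op": "step_arm", "data": {
  "series": [
    {"x": -0.0005, "y": -0.0004, "z": 0.005, "wx": 0, "wy": -0.1, "wz": 0, "fingers": 0}
  ]
}}

```text
t: 14.6
eef_pos: [0.6441, -0.0048, 0.0533]
tool_rot: [3.125, 0.323, 0.001]
force: [0.1, 0.2, -0.0]
finger_gap: 0.333
```

{"op": "step_arm", "data": {
  "series": [
    {"x": -0.0002, "y": 0, "z": 0.005, "wx": 0, "wy": 0, "wz": 0, "fingers": 0}
  ]
}}

```text
t: 14.72
eef_pos: [0.644, -0.0049, 0.0481]
tool_rot: [3.125, 0.323, 0.002]
force: [-0.0, 0.0, -0.6]
finger_gap: 0.333
```

```bash
python3 - <<'E'
from h import *
go([.644,-.0047,.042],11.85)
E
```

```text
t 14.72 tcp [ 0.644  -0.0049  0.0481] F [-0.   0.  -0.6] gap 0.333
tilt [ 0.0011 -0.0001] yaw 11.82
tool shift [ 0.     -0.0002  0.0061]
turn deg [ 0.02 -0.06 -0.03]
```

{"op": "step_arm", "data": {
  "series": [
    {"x": 0, "y": 0, "z": 0.005, "wx": 0, "wy": 0, "wz": 0, "fingers": 0}
  ]
}}

```text
t: 14.85
eef_pos: [0.644, -0.0049, 0.0428]
tool_rot: [3.125, 0.323, 0.002]
force: [0.6, 0.0, -0.6]
finger_gap: 0.335
```

{"op": "step_arm", "data": {
  "series": [
    {"x": 0, "y": 0, "z": 0.0025, "wx": 0, "wy": 0, "wz": 0, "fingers": 0}
  ]
}}

```text
t: 14.98
eef_pos: [0.6439, -0.0049, 0.0414]
tool_rot: [3.125, 0.324, 0.002]
force: [-10.1, 0.7, 19.8]
finger_gap: 0.333
```

{"op": "step_arm", "data": {
  "series": [
    {"x": 0, "y": 0, "z": 0.0015, "wx": 0, "wy": 0, "wz": 0, "fingers": 0}
  ]
}}

```text
t: 15.1
eef_pos: [0.6439, -0.0049, 0.0415]
tool_rot: [3.124, 0.324, 0.002]
force: [-5.9, 0.6, 12.4]
finger_gap: 0.33
```

{"op": "step_arm", "data": {
  "series": [
    {"x": 0, "y": 0, "z": 0, "wx": 0, "wy": 0, "wz": 0, "fingers": 60},
    {"x": 0, "y": 0, "z": 0, "wx": 0, "wy": 0, "wz": 0, "fingers": 60},
    {"x": 0, "y": 0, "z": -0.01, "wx": 0, "wy": 0, "wz": 0, "fingers": 60},
    {"x": 0, "y": 0, "z": -0.04, "wx": 0, "wy": 0, "wz": 0, "fingers": 60},
    {"x": 0, "y": 0, "z": -0.06, "wx": 0, "wy": 0, "wz": 0, "fingers": 75},
    {"x": 0, "y": 0, "z": -0.02, "wx": 0, "wy": 0, "wz": 0, "fingers": 75}
  ]
}}

```text
t: 15.85
eef_pos: [0.6431, -0.0048, 0.1746]
tool_rot: [-3.125, -0.324, 0.003]
force: [-0.1, 0.0, 0.1]
finger_gap: 0.753
```

```bash
python3 - <<'E'
from h import *
np.set_printoptions(precision=4,suppress=True)
s=snap('wrist','w8');C=wcloud(s);np.savez('w8.npz',**s)
blockfit(s,C)
hsv=cv2.cvtColor(s['frame'],cv2.COLOR_RGB2HSV)
for nm,m in(('red',((hsv[...,0]<6)|(hsv[...,0]>175))&(hsv[...,1]>180)&(C[...,2]<.1)),('yel',(cv2.inRange(hsv,(22,150,60),(34,255,255))>0)&(C[...,2]<.1)&(C[...,0]>.58))):
    P=C[m];T=P[P[:,2]>np.percentile(P[:,2],90)-.005]
    print(nm,np.percentile(P[:,2],[50,90]),(T.min(0)+T.max(0))/2)
go([.447,.01,.2],11.85)
E
```

```text
block [  227    95   106   217 17261] ((648.947509765625, -26.831199645996094), (90.78382110595703, 220.83937072753906), 11.960186004638672) 0.03492113815884825
red [0.067  0.0679] [0.632  0.0517 0.0668]
yel [0.0667 0.0675] [ 0.6434 -0.0038  0.0657]
t 15.9 tcp [ 0.6435 -0.0049  0.1759] F [ 1.4 -0.1  2.6] gap 0.746
tilt [-0.     -0.0001] yaw 11.83
tool shift [-0.1893 -0.0548 -0.0241]
turn deg [ 0.01  0.   -0.02]
```

View pics/w8.png

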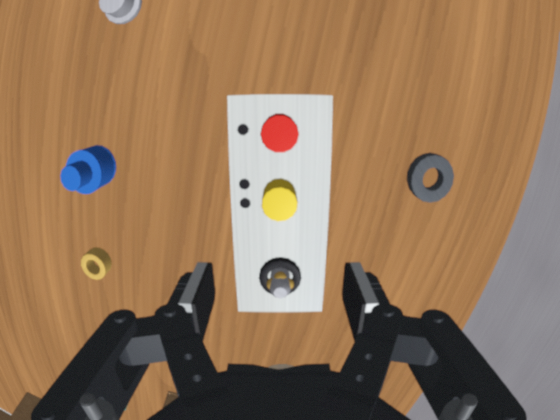

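{"op": "step_arm", "data": {
  "series": [
    {"x": -0.045, "y": -0.012, "z": -0.01, "wx": 0, "wy": 0, "wz": 0, "fingers": 75},
    {"x": -0.055, "y": -0.014, "z": -0.01, "wx": 0, "wy": 0, "wz": 0, "fingers": 75},
    {"x": -0.05, "y": -0.014, "z": 0, "wx": 0, "wy": 0, "wz": 0, "fingers": 75},
    {"x": -0.025, "y": -0.01, "z": 0, "wx": 0, "wy": 0, "wz": 0, "fingers": 75},
    {"x": -0.008, "y": 0, "z": 0, "wx": 0, "wy": 0, "wz": 0, "fingers": 75},
    {"x": 0, "y": 0, "z": 0, "wx": 0, "wy": 0, "wz": 0, "fingers": 75}
  ]
}}

```text
t: 16.65
eef_pos: [0.4488, 0.0066, 0.1945]
tool_rot: [3.125, 0.323, 0.0]
force: [-0.3, -0.3, 0.8]
finger_gap: 0.75
```

```bash
python3 - <<'E'
from h import *
np.set_printoptions(precision=4,suppress=True)
s=snap('wrist','w9');C=wcloud(s)
hsv=cv2.cvtColor(s['frame'],cv2.COLOR_RGB2HSV)
m=(cv2.inRange(hsv,(105,150,40),(125,255,255))>0)&(np.hypot(C[...,0]-.445,C[...,1]+.022)<.04)
P=C[m]
for lo,hi in((.055,.062),(.032,.037)):
    T=P[(P[:,2]>lo)&(P[:,2]<hi)];print((T.min(0)+T.max(0))/2,T.max(0)-T.min(0),cv2.minEnclosingCircle((T[:,:2]*1000).astype(np.float32)))
go([.445,-.022,.10],11.85)
E
```

```text
[ 0.4445 -0.0217  0.0576] [0.0255 0.0248 0.0048] ((444.4814147949219, -22.155719757080078), 12.901593208312988)
[ 0.4441 -0.0212  0.0345] [0.0434 0.0439 0.0049] ((444.39495849609375, -21.685983657836914), 22.72479820251465)
t 16.7 tcp [0.4492 0.0066 0.1944] F [0.  0.9 0. ] gap 0.747
tilt [ 0.0001 -0.0002] yaw 11.81
tool shift [-0.0099  0.0271  0.0944]
turn deg [ 0.01 -0.   -0.04]
```

View pics/w9.png

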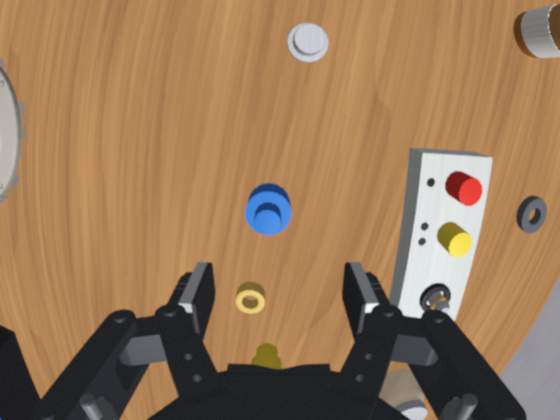

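{"op": "step_arm", "data": {
  "series": [
    {"x": -0.01, "y": 0.024, "z": 0.02, "wx": 0, "wy": 0, "wz": 0, "fingers": 75},
    {"x": 0, "y": 0.001, "z": 0.04, "wx": 0, "wy": 0, "wz": 0, "fingers": 70},
    {"x": 0, "y": 0, "z": 0.03, "wx": 0, "wy": 0, "wz": 0, "fingers": 70}
  ]
}}

```text
t: 17.08
eef_pos: [0.4507, -0.0222, 0.1037]
tool_rot: [3.122, 0.323, 0.013]
force: [-0.5, -0.6, 0.6]
finger_gap: 0.7
```

```bash
python3 - <<'E'
from h import *
go([.4444,-.0218,.038],11.85)
E
```

```text
t 17.07 tcp [ 0.4507 -0.0222  0.1037] F [-0.5 -0.6  0.6] gap 0.7
tilt [ 0.0087 -0.0021] yaw 11.81
tool shift [-0.0066 -0.002   0.0656]
turn deg [ 0.22 -0.46 -0.04]
```

{"op": "step_arm", "data": {
  "series": [
    {"x": -0.006, "y": -0.002, "z": 0.02, "wx": 0.2, "wy": -0.4, "wz": 0, "fingers": 70},
    {"x": 0, "y": 0, "z": 0.02, "wx": 0, "wy": 0, "wz": 0, "fingers": 70}
  ]
}}

```text
t: 17.32
eef_pos: [0.4466, -0.0223, 0.0606]
tool_rot: [-3.125, -0.322, -0.0]
force: [0.1, -0.5, -0.2]
finger_gap: 0.7
```

```bash
python3 - <<'E'
from h import *
go([.4444,-.0218,.038],11.85)
E
```

```text
t 17.32 tcp [ 0.4466 -0.0223  0.0606] F [ 0.1 -0.5 -0.2] gap 0.7
tilt [0.     0.0002] yaw 11.76
tool shift [-0.002  -0.001   0.0226]
turn deg [-0.01 -0.01 -0.09]
```

{"op": "step_arm", "data": {
  "series": [
    {"x": -0.002, "y": -0.001, "z": 0.015, "wx": 0, "wy": 0, "wz": 0, "fingers": 70},
    {"x": -0.0005, "y": 0, "z": 0.006, "wx": 0, "wy": 0, "wz": 0, "fingers": 65}
  ]
}}

```text
t: 17.58
eef_pos: [0.4456, -0.0224, 0.0368]
tool_rot: [-3.124, -0.321, 0.002]
force: [-0.1, -0.7, 1.0]
finger_gap: 0.652
```

```bash
python3 - <<'E'
from h import *
go([.4444,-.0218,.037],11.85)
E
```

```text
t 17.57 tcp [ 0.4456 -0.0224  0.0368] F [-0.1 -0.7  1. ] gap 0.652
tilt [-0.0016  0.0006] yaw 11.74
tool shift [-0.001  -0.0009 -0.0002]
turn deg [-0.05  0.09 -0.11]
```

{"op": "step_arm", "data": {
  "newtons": 80,
  "series": [
    {"x": -0.001, "y": -0.001, "z": 0, "wx": 0, "wy": 0, "wz": 0, "fingers": 60},
    {"x": 0, "y": 0, "z": 0, "wx": 0, "wy": 0, "wz": 0, "fingers": 0},
    {"x": 0, "y": 0, "z": 0.0005, "wx": 0, "wy": 0, "wz": 0, "fingers": 0},
    {"x": 0, "y": 0, "z": 0.0005, "wx": 0, "wy": 0, "wz": 0, "fingers": 0},
    {"x": 0, "y": 0, "z": 0.0005, "wx": 0, "wy": 0, "wz": 0, "fingers": 0}
  ]
}}

```text
t: 18.2
eef_pos: [0.4463, -0.0222, 0.0369]
tool_rot: [3.125, 0.321, 0.002]
force: [-3.0, 0.1, 5.0]
finger_gap: 0.276
```

```bash
python3 - <<'E'
from h import *
go([.6614,-.0869,.15],11.85)
s=snap('side','d5'); a=cv2.imread('pics/d5.png');u=proj(s,[.445,-.022,.03])[0].astype(int);print(u)
cv2.imwrite('pics/d5c.png',cv2.resize(a[u[1]-60:u[1]+40,u[0]-65:u[0]+65],(780,600),interpolation=3))
E
```

```text
t 18.2 tcp [ 0.4463 -0.0222  0.0369] F [-3.   0.1  5. ] gap 0.276
tilt [ 0.001  -0.0002] yaw 11.74
tool shift [ 0.1976  0.1072 -0.1129]
turn deg [ 0.02 -0.05 -0.11]
[331 226]
```

View pics/d5c.png

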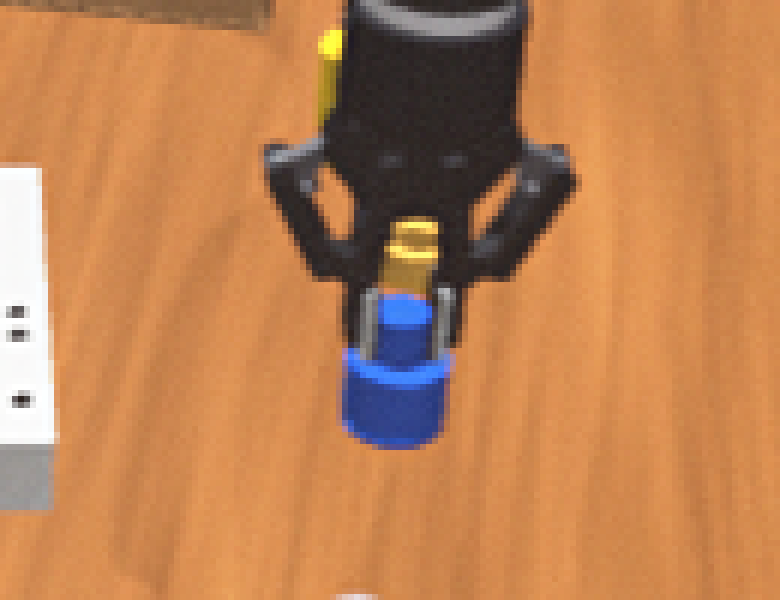

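{"op": "step_arm", "data": {
  "series": [
    {"x": 0, "y": 0, "z": -0.04, "wx": 0, "wy": 0, "wz": 0, "fingers": 0},
    {"x": 0, "y": 0, "z": -0.06, "wx": 0, "wy": 0, "wz": 0, "fingers": 0},
    {"x": 0.03, "y": 0.016, "z": -0.02, "wx": 0, "wy": 0, "wz": 0, "fingers": 0},
    {"x": 0.05, "y": 0.027, "z": 0, "wx": 0, "wy": 0, "wz": 0, "fingers": 0},
    {"x": 0.05, "y": 0.027, "z": 0, "wx": 0, "wy": 0, "wz": 0, "fingers": 0},
    {"x": 0.035, "y": 0.02, "z": 0, "wx": 0, "wy": 0, "wz": 0, "fingers": 0},
    {"x": 0.012, "y": 0.008, "z": 0, "wx": 0, "wy": 0, "wz": 0, "fingers": 0},
    {"x": 0, "y": 0, "z": 0, "wx": 0, "wy": 0, "wz": 0, "fingers": 0}
  ]
}}

```text
t: 19.25
eef_pos: [0.6454, -0.0836, 0.1605]
tool_rot: [3.124, 0.321, 0.006]
force: [-0.1, 0.5, -0.7]
finger_gap: 0.272
```

```bash
python3 - <<'E'
from h import *
go([.6615,-.0875,.12],11.85)
E
```

```text
t 19.25 tcp [ 0.6454 -0.0836  0.1605] F [-0.1  0.5 -0.7] gap 0.272
tilt [ 0.0038 -0.0003] yaw 11.75
tool shift [0.0149 0.007  0.0406]
turn deg [ 0.06 -0.21 -0.1 ]
```

{"op": "step_arm", "data": {
  "series": [
    {"x": 0.013, "y": 0.006, "z": 0.005, "wx": 0, "wy": -0.2, "wz": -0.1, "fingers": 0},
    {"x": 0.001, "y": 0, "z": 0.02, "wx": 0, "wy": 0, "wz": 0, "fingers": 0},
    {"x": 0, "y": 0, "z": 0.01, "wx": 0, "wy": 0, "wz": 0, "fingers": 0}
  ]
}}

```text
t: 19.62
eef_pos: [0.659, -0.0858, 0.1253]
tool_rot: [3.124, 0.325, 0.0]
force: [-0.2, -0.2, 0.1]
finger_gap: 0.273
```

```bash
python3 - <<'E'
from h import *
go([.6615,-.0875,.113],11.85)
E
```

```text
t 19.62 tcp [ 0.659  -0.0858  0.1253] F [-0.2 -0.2  0.1] gap 0.273
tilt [ 0.0001 -0.0008] yaw 11.87
tool shift [0.0021 0.0022 0.0123]
turn deg [0.04 0.   0.02]
```

{"op": "step_arm", "data": {
  "series": [
    {"x": 0.002, "y": 0.002, "z": 0.006, "wx": 0, "wy": 0, "wz": 0, "fingers": 0},
    {"x": 0, "y": 0, "z": 0.004, "wx": 0, "wy": 0, "wz": 0, "fingers": 0}
  ]
}}

```text
t: 19.88
eef_pos: [0.6609, -0.087, 0.1152]
tool_rot: [3.124, 0.325, -0.0]
force: [0.3, -0.4, 0.0]
finger_gap: 0.276
```

```bash
python3 - <<'E'
from h import *
go([.6615,-.0875,.108],11.85)
s=snap('side','d6'); a=cv2.imread('pics/d6.png');u=proj(s,[.6615,-.087,.06])[0].astype(int)
cv2.imwrite('pics/d6c.png',cv2.resize(a[u[1]-40:u[1]+60,u[0]-65:u[0]+65],(780,600),interpolation=3))
s=snap('scene','s6'); a=cv2.imread('pics/s6.png');u=proj(s,[.6615,-.087,.06])[0].astype(int)
cv2.imwrite('pics/s6c.png',cv2.resize(a[u[1]-40:u[1]+40,u[0]-50:u[0]+50],(750,600),interpolation=3))
go([.6615,-.0875,.108],11.85)
E
```

```text
t 19.88 tcp [ 0.6609 -0.087   0.1152] F [ 0.3 -0.4  0. ] gap 0.276
tilt [-0.0001 -0.0007] yaw 11.89
tool shift [0.0005 0.0006 0.0072]
turn deg [0.04 0.01 0.04]
t 19.98 tcp [ 0.6607 -0.0869  0.115 ] F [ 0.5 -0.5 -0.5] gap 0.27
tilt [-0.0007 -0.0005] yaw 11.89
tool shift [0.0007 0.0007 0.007 ]
turn deg [0.02 0.04 0.04]
```

View pics/d6c.png

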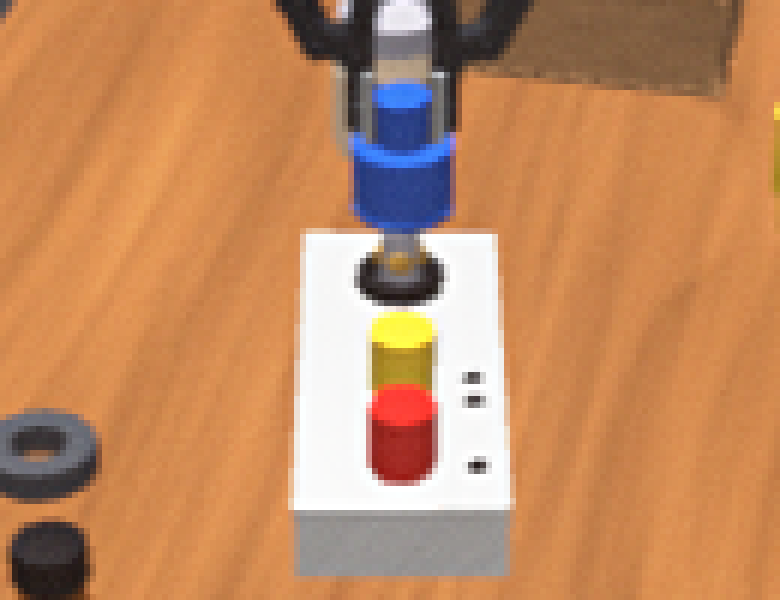

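View pics/s6c.png

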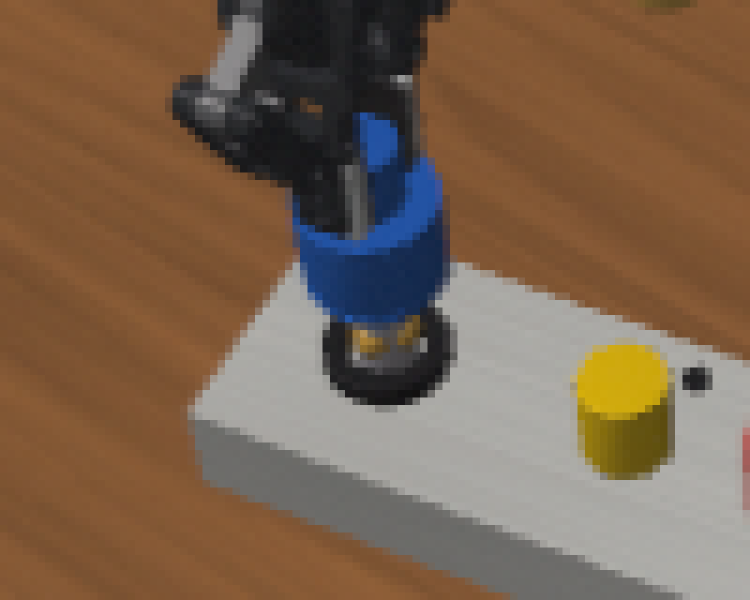

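```bash
python3 - <<'E'
from h import *
np.set_printoptions(precision=2,suppress=True)
for c,k in(('scene','s6'),('side','d6')):
    s=dict(np.load(c+'0.npz'));f=cv2.imread(f'pics/{k}.png');hsv=cv2.cvtColor(f,cv2.COLOR_BGR2HSV)
    ax=proj(s,[[.6615,-.0871,z] for z in (.046,.07,.0955,.113)])
    m=cv2.inRange(hsv,(105,150,40),(125,255,255));u=ax[2].astype(int);w=np.zeros_like(m);w[u[1]-22:u[1]+22,u[0]-16:u[0]+16]=1;m=m*w
    print(c,ax)
    for r in range(u[1]-6,u[1]+14,2):
        q=np.nonzero(m[r])[0]
        if len(q): print(r,q.min(),q.max(),(q.min()+q.max())/2)
    # ring
    K=cv2.inRange(hsv,(0,0,0),(180,255,45));u=ax[0].astype(int);w=np.zeros_like(m);w[u[1]-10:u[1]+12,u[0]-14:u[0]+14]=1
    q=np.nonzero(K*w); print('ring x',q[1].min(),q[1].max(),(q[1].min()+q[1].max())/2,'y',q[0].min(),q[0].max(),'pred',ax[0])
E
```

```text
scene [[225.18 199.44]
 [224.12 192.9 ]
 [222.95 185.68]
 [222.12 180.55]]
179 223 232 227.5
181 224 232 228.0
183 213 231 222.0
185 214 232 223.0
187 214 232 223.0
189 214 232 223.0
191 215 232 223.5
193 215 231 223.0
195 217 230 223.5
197 219 226 222.5
ring x 217 233 225.0 y 196 208 pred [225.18 199.44]
side [[255.79 199.6 ]
 [255.82 192.19]
 [255.86 184.15]
 [255.89 178.53]]
178 249 264 256.5
180 249 264 256.5
182 250 264 257.0
184 250 264 257.0
186 250 264 257.0
188 250 263 256.5
190 250 264 257.0
192 253 261 257.0
ring x 251 262 256.5 y 199 204 pred [255.79 199.6 ]
```

{"op": "step_arm", "data": {
  "series": [
    {"x": 0.0006, "y": 0.0005, "z": 0.005, "wx": 0, "wy": 0, "wz": 0, "fingers": 0}
  ]
}}

```text
t: 20.1
eef_pos: [0.6619, -0.0874, 0.1108]
tool_rot: [3.124, 0.325, 0.001]
force: [-0.0, 0.7, -0.2]
finger_gap: 0.274
```

{"op": "step_arm", "data": {
  "newtons": 110,
  "series": [
    {"x": 0, "y": 0, "z": 0.004, "wx": 0, "wy": 0, "wz": 0, "fingers": 0}
  ]
}}

```text
t: 20.23
eef_pos: [0.6619, -0.0875, 0.1066]
tool_rot: [3.124, 0.325, 0.002]
force: [0.7, -0.1, -0.6]
finger_gap: 0.268
```

{"op": "step_arm", "data": {
  "series": [
    {"x": 0, "y": 0, "z": 0.004, "wx": 0, "wy": 0, "wz": 0, "fingers": 0}
  ]
}}

```text
t: 20.35
eef_pos: [0.662, -0.0875, 0.1025]
tool_rot: [3.124, 0.325, 0.002]
force: [-0.4, -0.4, -0.2]
finger_gap: 0.266
```

```bash
python3 - <<'E'
from h import *
go([.6615,-.0875,.098],11.85)
E
```

```text
t 20.35 tcp [ 0.662  -0.0875  0.1025] F [-0.4 -0.4 -0.2] gap 0.266
tilt [ 0.0015 -0.001 ] yaw 11.89
tool shift [-0.0005 -0.0001  0.0045]
turn deg [ 0.08 -0.07  0.04]
```

Cap is over the stud tip without contact; continuing down to the balls.

{"op": "step_arm", "data": {
  "series": [
    {"x": -0.0003, "y": 0, "z": 0.004, "wx": 0.1, "wy": -0.1, "wz": 0, "fingers": 0}
  ]
}}

```text
t: 20.48
eef_pos: [0.6616, -0.0875, 0.0982]
tool_rot: [-3.124, -0.325, 0.001]
force: [-1.0, -0.1, -0.7]
finger_gap: 0.268
```

{"op": "step_arm", "data": {
  "series": [
    {"x": 0, "y": 0, "z": 0.003, "wx": 0, "wy": 0, "wz": 0, "fingers": 0}
  ]
}}

```text
t: 20.6
eef_pos: [0.6618, -0.0874, 0.095]
tool_rot: [-3.124, -0.325, 0.001]
force: [0.1, 1.4, 3.2]
finger_gap: 0.269
```

{"op": "step_arm", "data": {
  "series": [
    {"x": 0, "y": 0, "z": 0.003, "wx": 0, "wy": 0, "wz": 0, "fingers": 0}
  ]
}}

```text
t: 20.72
eef_pos: [0.6626, -0.0873, 0.0937]
tool_rot: [-3.124, -0.325, -0.003]
force: [-3.3, 1.9, 14.2]
finger_gap: 0.267
```

{"op": "step_arm", "data": {
  "series": [
    {"x": -0.0008, "y": 0, "z": 0.003, "wx": 0, "wy": -0.1, "wz": 0, "fingers": 0}
  ]
}}

```text
t: 20.85
eef_pos: [0.6629, -0.0874, 0.0931]
tool_rot: [3.124, 0.325, 0.006]
force: [-2.8, 1.6, 12.3]
finger_gap: 0.264
```

{"op": "step_arm", "data": {
  "series": [
    {"x": -0.0005, "y": 0, "z": 0.003, "wx": 0, "wy": 0, "wz": 0, "fingers": 0}
  ]
}}

```text
t: 20.98
eef_pos: [0.6631, -0.0873, 0.0923]
tool_rot: [3.123, 0.326, 0.01]
force: [-2.8, 1.7, 10.3]
finger_gap: 0.267
```

```bash
python3 - <<'E'
from h import *
go([.6615,-.0875,.085],11.85)
E
```

```text
t 20.98 tcp [ 0.6631 -0.0873  0.0923] F [-2.8  1.7 10.3] gap 0.267
tilt [ 0.0065 -0.0005] yaw 11.9
tool shift [-0.0017 -0.0001  0.0073]
turn deg [ 0.1  -0.36  0.05]
```

{"op": "step_arm", "data": {
  "series": [
    {"x": -0.0015, "y": 0, "z": 0.005, "wx": 0.1, "wy": -0.4, "wz": 0, "fingers": 0}
  ]
}}

```text
t: 21.1
eef_pos: [0.6624, -0.0873, 0.0891]
tool_rot: [3.124, 0.326, 0.003]
force: [-0.3, 2.9, 2.0]
finger_gap: 0.266
```

```bash
python3 - <<'E'
from h import *
go([.6615,-.0875,.085],11.85)
E
```

```text
t 21.1 tcp [ 0.6624 -0.0873  0.0891] F [-0.3  2.9  2. ] gap 0.266
tilt [ 0.0021 -0.0001] yaw 11.91
tool shift [-0.001   0.      0.0041]
turn deg [ 0.03 -0.11  0.06]
```

{"op": "step_arm", "data": {
  "series": [
    {"x": -0.0008, "y": 0, "z": 0.004, "wx": 0, "wy": -0.1, "wz": 0, "fingers": 0}
  ]
}}

```text
t: 21.22
eef_pos: [0.6617, -0.0871, 0.0848]
tool_rot: [3.124, 0.326, 0.001]
force: [-0.6, 0.3, -1.6]
finger_gap: 0.263
```

{"op": "step_arm", "data": {
  "series": [
    {"x": -0.0003, "y": 0, "z": 0.004, "wx": 0, "wy": 0, "wz": 0, "fingers": 0}
  ]
}}

```text
t: 21.35
eef_pos: [0.6616, -0.0873, 0.0807]
tool_rot: [3.124, 0.326, 0.002]
force: [-1.3, 0.0, 5.1]
finger_gap: 0.264
```

```bash
python3 - <<'E'
from h import *
go([.6615,-.0875,.0765],11.85)
E
```

```text
t 21.35 tcp [ 0.6616 -0.0873  0.0807] F [-1.3  0.   5.1] gap 0.264
tilt [ 0.0011 -0.0005] yaw 11.92
tool shift [-0.0001  0.0002  0.0042]
turn deg [ 0.04 -0.06  0.07]
```

{"op": "step_arm", "data": {
  "series": [
    {"x": -0.0003, "y": 0, "z": 0.003, "wx": 0, "wy": -0.1, "wz": 0, "fingers": 0}
  ]
}}

```text
t: 21.48
eef_pos: [0.6617, -0.0874, 0.0785]
tool_rot: [3.123, 0.326, 0.001]
force: [-1.6, 1.4, 10.7]
finger_gap: 0.266
```

{"op": "step_arm", "data": {
  "series": [
    {"x": -0.0003, "y": 0, "z": 0.003, "wx": 0, "wy": -0.1, "wz": 0, "fingers": 0}
  ]
}}

```text
t: 21.6
eef_pos: [0.6618, -0.0875, 0.0778]
tool_rot: [3.123, 0.326, 0.001]
force: [-7.9, 2.0, 24.4]
finger_gap: 0.266
```

```bash
python3 - <<'E'
from h import *
go([.6615,-.0875,.0765],11.85)
E
```

```text
t 21.6 tcp [ 0.6618 -0.0875  0.0778] F [-7.9  2.  24.4] gap 0.266
tilt [ 0.0006 -0.0018] yaw 11.92
tool shift [-0.0003 -0.0001  0.0013]
turn deg [ 0.11 -0.01  0.07]
```

{"op": "step_arm", "data": {
  "series": [
    {"x": 0, "y": 0, "z": 0.003, "wx": 0, "wy": 0, "wz": 0, "fingers": 0}
  ]
}}

```text
t: 21.72
eef_pos: [0.6618, -0.0875, 0.0778]
tool_rot: [3.122, 0.326, 0.002]
force: [-9.4, 2.6, 22.0]
finger_gap: 0.27
```

```bash
python3 - <<'E'
from h import *
go([.6615,-.0875,.0775],11.85)
s=snap('side','d7'); a=cv2.imread('pics/d7.png');u=proj(s,[.6615,-.087,.06])[0].astype(int)
cv2.imwrite('pics/d7c.png',cv2.resize(a[u[1]-40:u[1]+60,u[0]-65:u[0]+65],(780,600),interpolation=3))
s=snap('scene','s7'); a=cv2.imread('pics/s7.png');u=proj(s,[.6615,-.087,.06])[0].astype(int)
cv2.imwrite('pics/s7c.png',cv2.resize(a[u[1]-40:u[1]+40,u[0]-50:u[0]+50],(750,600),interpolation=3))
for i in range(4): snap('wrist','w10'); go([.6615,-.0875,.0775])
E
```

```text
t 21.73 tcp [ 0.6618 -0.0875  0.0778] F [-9.4  2.6 22. ] gap 0.27
tilt [ 0.0017 -0.0022] yaw 11.93
tool shift [-0.0003 -0.0001  0.0003]
turn deg [ 0.15 -0.07  0.08]
t 21.88 tcp [ 0.6618 -0.0875  0.0778] F [-8.1  2.5 20.1] gap 0.263
tilt [ 0.0018 -0.0023] yaw 11.93
tool shift [-0.0003 -0.0001  0.0003]
t 21.93 tcp [ 0.6618 -0.0875  0.0778] F [-9.   3.  19.3] gap 0.266
tilt [ 0.0017 -0.0022] yaw 11.93
tool shift [-0.0003 -0.0001  0.0003]
t 21.98 tcp [ 0.6618 -0.0875  0.0778] F [-7.8  1.1 19.4] gap 0.269
tilt [ 0.0018 -0.0023] yaw 11.93
tool shift [-0.0003 -0.0001  0.0003]
t 22.02 tcp [ 0.6618 -0.0875  0.0778] F [-8.2  2.1 18.9] gap 0.265
tilt [ 0.0018 -0.0022] yaw 11.93
tool shift [-0.0003 -0.0001  0.0003]
```

View pics/d7c.png

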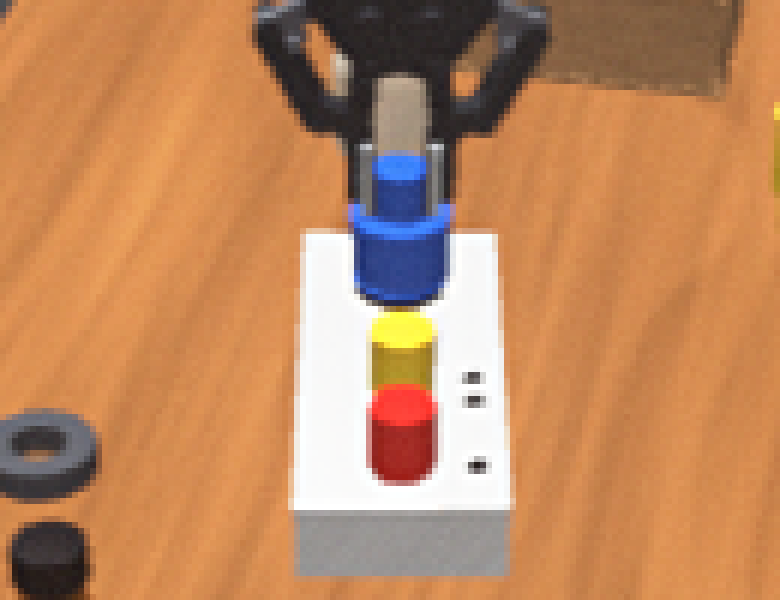

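View pics/s7c.png

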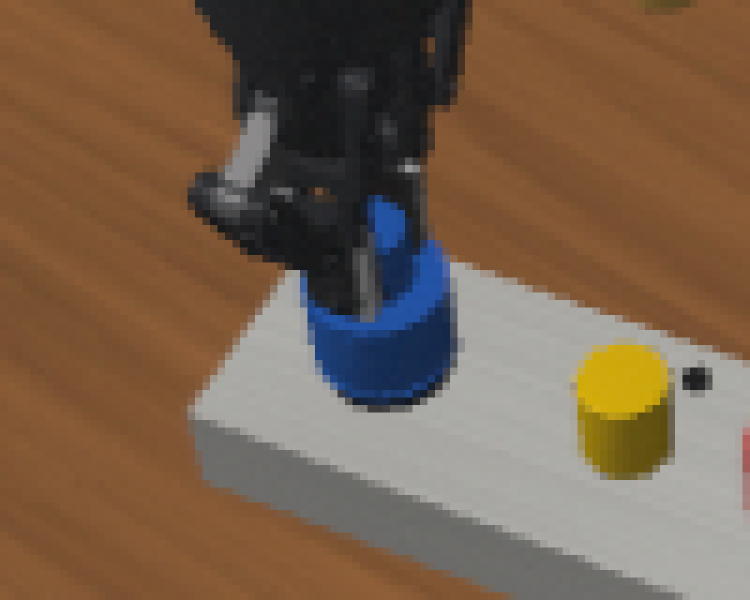

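{"op": "step_arm", "data": {
  "series": [
    {"x": 0, "y": 0, "z": 0.0045, "wx": 0, "wy": 0, "wz": 0, "fingers": 0}
  ]
}}

```text
t: 22.15
eef_pos: [0.6619, -0.0876, 0.0777]
tool_rot: [3.121, 0.326, 0.005]
force: [-13.5, 2.6, 32.8]
finger_gap: 0.263
```

```bash
python3 - <<'E'
from h import *
for i in range(18):
    snap('wrist')
    if i%4==1: go([.6615,-.0875,.0775])
E
```

```text
t 22.25 tcp [ 0.6618 -0.0876  0.0777] F [-10.8   2.8  27.1] gap 0.268
tilt [ 0.0037 -0.003 ] yaw 11.94
tool shift [-0.0003 -0.0001  0.0002]
t 22.45 tcp [ 0.6618 -0.0876  0.0777] F [-11.2   2.9  25.9] gap 0.268
tilt [ 0.0037 -0.003 ] yaw 11.94
tool shift [-0.0003 -0.0001  0.0002]
t 22.65 tcp [ 0.6619 -0.0876  0.0777] F [-10.    2.8  27.1] gap 0.268
tilt [ 0.0038 -0.003 ] yaw 11.94
tool shift [-0.0003 -0.0001  0.0002]
t 22.85 tcp [ 0.6618 -0.0876  0.0777] F [-10.5   2.5  27. ] gap 0.266
tilt [ 0.0037 -0.003 ] yaw 11.94
tool shift [-0.0003 -0.0001  0.0002]
t 23.05 tcp [ 0.6618 -0.0876  0.0777] F [-10.3   3.2  27. ] gap 0.265
tilt [ 0.0038 -0.003 ] yaw 11.94
tool shift [-0.0003 -0.0001  0.0002]
```

Steady at 27 N against the stop for over 0.8 s, so I'm handing in.

```bash
python3 - <<'E'
from h import *
print(robot.hand_in())
E
```

```text
the job is handed in; nothing more can be done
None
```

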